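Strip, brush clear and reload the resin mould

ROBOT

A 6-joint arm with a two-finger parallel gripper is mounted at the origin on the work surface. World frame = base frame: x ahead of the robot, y to its left, z up, the work surface at z = 0. Lengths are in m, angles in degrees, forces in N, time in s.
With the tool pointing down it reaches from about 0.3 to 0.75 m from the base axis. Payload 8.5 kg.
Tool frame: the origin (TCP) lies on the centre line of the jaws, within the pads' length; the fingertips stand 17 mm ahead of it and the grasp point (between the pads) lies 2 mm behind it; z points along the fingers, y is the direction in which the jaws open and shut (so a half turn about z gives the same grasp; the last joint's range is limited). The gripper opens to 85 mm and grips with 20 to 120 N. Pads are 22 mm wide; open, the fingers measure 114 mm over their backs; the gripper's body (76 mm by 85 mm) begins 54 mm behind the grasp point. The pads swing forward as they close: fully open they stand 13 mm farther back than shut.
Start: joints at [-80.346, 21.807, 74.336, -0, 83.858, -12.336], TCP at [0.206, -0.51, 0.248] pointing down, gripper open.
Joint ranges: [-178.18, 178.18], [-50.72, 133.34], [12.68, 142.11], [-81.47, 261.47], [9.98, 163.14], [-165.26, 165.26]. Speed limits (degrees/s): [136.94, 136.94, 180, 180, 180, 180].

INTERFACE

Orientations are given as a 3x3 rotation matrix whose columns are the frame's x, y, z axes.
In Python, from rig import env, imaging, close_job gives the robot as it stands.
- The arm moves only by the tool step_arm, never from a script. Its argument "steps" is one flat list of numbers, 7 for each row, row after row: the opening, from 0 (shut) to 1 (fully open), then the shift along the tool's x, y, z as a fraction of full scale, then the turn, a rotation vector about the tool's x, y, z as a fraction of full scale. A call has 1 to 10 rows; each row is the pose to reach, as a shift and turn from the pose commanded when the call began, along the tool's axes at that moment; what a row does not reach only later rows make up. Full scale, the value 1, is 0.3 m for a shift and 45 degrees for a turn. A row lasts 1/10 s, in which the tool goes at most 50 mm and 8.59 degrees, less where a joint would pass 70% of its speed; a pose out of reach is approached as far as the arm can. A call with a number of a shift or a turn outside -1 to 1 is refused whole. A call with a gripper value outside its range is refused whole. The fingers move at their own pace and stop on an object; "grip_force" is the grip in N (left out, the last holds). Time passes only in rows, so rows that repeat a pose let the fingers close. It gives the time, the measured TCP pose, the force and the opening at its end, in the units of the state.
- env.observe(): the state, without advancing time (a new reading comes with each control period).
- imaging.get_image(name): name is "scene" or "top" or "wrist"; returns (picture, depth): 400x640x3 uint8, blue, green, red; 400x640 float32, m along the optical axis (not along the pixel's ray), 0 where there is no reading.
- imaging.get_calibration(name): a dict with "camera_matrix" (3x3 intrinsics, pixels), "world_from_camera" (4x4, takes a point from camera to world coordinates). Camera axes: x right, y down, z forward; pixel columns grow to the right and rows downward; lengths in m; the calibration is good to about 2 mm. A picture is of the moment at which its call begins: read the wrist's pose just before it. get_calibration takes no time and is no camera call; for the wrist camera it gives the pose at the moment of the call.
- close_job(): hands the job in, once; it reports no verdict.
Trained networks look in the newest picture that a camera, given by its name, has taken for a name from the list of things; names that differ only in an ending like _2 or _b are one class to them, and where a whole thing is asked for, a point or a joint stands for the part that bears it (a point fixed in the world has none). Each returns a list of dicts, best first, with "score" (0 to 1); they miss things now and then, are a little off and sometimes report something else, mostly with a low value. They report only what shows in the picture. A call takes as long as a camera call.
- imaging.spot_in(camera, target): "pixel" ([column, row] in pixels, amid what is visible of it).
- imaging.regions_of(camera, target): "mask" (400x640 bool, what is visible of it) and "pixel" ([column, row] in pixels, amid what is visible of it).
- imaging.pinpoint(camera, target): "pixel" ([column, row] in pixels: a listed point, or the origin of a listed thing).
The state is a dict: "time_s": time; "q": joint angles; "qvel": joint speeds; "joint_efforts": joint torques, N m; "position": TCP position; "tool_rot": TCP orientation; "ft_force": force on the tool from outside, world axes, zero at the start; "wrist_torque": the same for the moment, N m; "grip_width": finger opening in m.
Only numpy, scipy, OpenCV 4.12 (cv2) and the standard library are available. Lean on these libraries where they do the work, as an engineer would, in place of code of your own. Each camera call takes 0.05 s, during which the arm holds its last target.

TASK

Strip the casting mould and load it for the next pour: first lift every cured resin mount out of its cavity and stand it upright in the green tray; then take the brush and sweep all the broken pour stubs off the mould station's floor into its blue catch tray, without touching the sharp stubs there with the gripper, and set the brush back on its black mat, bristles down. Last, stand each fresh steel sample from the blue pad upright in a cavity of its own. Leave the other things on the bench alone.

Things in the scene. Friction and masses are not known exactly. Their poses are not given: they have to be found in the camera images.
- mould_bed: Casting mould station, fixed. Origin: on the bench under the middle of its base plate, z up. In its frame (mm): base plate x -125..125, y -130..134, flat top at z 55. Steel mould block on its +x side: x 45..120, y -126..134, top at z 75, with 3 cavities in a row along y and a brass guide pin, 8 across, 18 high, near each end (x 82, y -114 and 122).
- sweep_floor (a point): Middle of the plate's clear floor, where the pour stubs lie: mould_bed x -36, y -2, z 55 mm; axes as mould_bed. The floor spans mould_bed x -117..45, y -130..126: bounded at +x by the block, at -x and at +y by rails 8 mm thick and 16 mm high; open at -y, where its plain edge overhangs the catch tray.
- catch_tray (a point): Middle of the inner floor (3 mm above the bench) of the blue open catch tray, fixed below the open -y edge of the plate; axes as mould_bed. 240 (x) by 120 (y) mm outside, 36 mm high, walls 3 mm: mould_bed x -125..115, y -230..-110; its first 20 mm lie under the plate.
- cavity0 (a point): Centre of the floor of a mould cavity 32 mm across and 12 mm deep (floor 63 mm, mouth 75 mm above the bench).
- cavity1 (a point): Centre of the floor of a mould cavity 32 mm across and 12 mm deep (floor 63 mm, mouth 75 mm above the bench).
- cavity2 (a point): Centre of the floor of a mould cavity 32 mm across and 12 mm deep (floor 63 mm, mouth 75 mm above the bench).
- mount0: Cured orange resin mount, a cylinder 30 mm across and 28 mm high, 35 g, with its steel sample set in its underside. Origin: centre of its underside, z up through the top face. At the start it stands loosely in a cavity, its upper 16 mm showing. May be absent.
- mount1: Cured orange resin mount, a cylinder 30 mm across and 28 mm high, 35 g, with its steel sample set in its underside. Origin: centre of its underside, z up through the top face. At the start it stands loosely in a cavity, its upper 16 mm showing. May be absent.
- mount2: Cured orange resin mount, a cylinder 30 mm across and 28 mm high, 35 g, with its steel sample set in its underside. Origin: centre of its underside, z up through the top face. At the start it stands loosely in a cavity, its upper 16 mm showing. May be absent.
- scrap0: Broken-off pour stub of orange resin: a chunk 21-25 by 17-20 by 15-17 mm with a stub 12 mm across and 7 mm high on its top, 11 g. Origin: centre of its underside as it lies at the start. May be absent.
- scrap1: Broken-off pour stub of orange resin: a chunk 21-25 by 17-20 by 15-17 mm with a stub 12 mm across and 7 mm high on its top, 11 g. Origin: centre of its underside as it lies at the start. May be absent.
- scrap2: Broken-off pour stub of orange resin: a chunk 21-25 by 17-20 by 15-17 mm with a stub 12 mm across and 7 mm high on its top, 11 g. Origin: centre of its underside as it lies at the start. May be absent.
- scrap3: Broken-off pour stub of orange resin: a chunk 21-25 by 17-20 by 15-17 mm with a stub 12 mm across and 7 mm high on its top, 11 g. Origin: centre of its underside as it lies at the start. May be absent.
- scrap4: Broken-off pour stub of orange resin: a chunk 21-25 by 17-20 by 15-17 mm with a stub 12 mm across and 7 mm high on its top, 11 g. Origin: centre of its underside as it lies at the start. May be absent.
- sample0: Fresh steel sample, a turned cylinder 22 mm across and 20 mm high, 60 g, standing at the start on a firm blue pad 50 by 130 mm and 6 mm high, in a row along the pad, whose long side lies within 0.1 rad of the world's y; 32 mm or more between centres. Origin: centre of its underside, z up. Standing in a cavity its upper 8 mm show. May be absent.
- sample1: Fresh steel sample, a turned cylinder 22 mm across and 20 mm high, 60 g, standing at the start on a firm blue pad 50 by 130 mm and 6 mm high, in a row along the pad, whose long side lies within 0.1 rad of the world's y; 32 mm or more between centres. Origin: centre of its underside, z up. Standing in a cavity its upper 8 mm show. May be absent.
- sample2: Fresh steel sample, a turned cylinder 22 mm across and 20 mm high, 60 g, standing at the start on a firm blue pad 50 by 130 mm and 6 mm high, in a row along the pad, whose long side lies within 0.1 rad of the world's y; 32 mm or more between centres. Origin: centre of its underside, z up. Standing in a cavity its upper 8 mm show. May be absent.
- mount_tray: Green shallow tray, fixed, 180 (x) by 90 (y) mm outside, rim 12 mm high, walls 3 mm, inner floor about 3 mm above the bench. Origin: centre of its underside.
- brush_mat: Black rubber mat, fixed, 160 (x) by 90 (y) mm, 3 mm thick. Origin: centre of its underside.
- brush: Bench brush with a block handle, 78 mm high, about 160 g: dark stiff bristles 100 (x) by 34 (y) mm and 26 mm high at the bottom, treated as rigid; a wooden back 104 by 38 mm from 26 to 40 mm; on it a grip ridge 84 mm along x and 24 mm thick in y, from 40 to 78 mm. Origin: centre of the underside of the bristles, z up through the ridge.
- amber_jar: Bystander: amber glass jar with black cap, 66 mm across, 85 mm high. Origin: centre of its underside.
- beaker: Bystander: clear plastic beaker, 90 mm across, 120 mm high. Origin: centre of its underside.
- steel_cup: Bystander: tall steel cup, 52 mm across, 110 mm high. Origin: centre of its underside.

How it is judged (in metres and radians):
On the way, in this order (a step that is already met when the one before it is completed fails the run):
1. every mount present stands upright and released in the green tray (x of mount0 in the frame of mount_tray between -0.082 and 0.082 m and y of mount0 in the frame of mount_tray between -0.037 and 0.037 m and z of mount0 in the frame of mount_tray between -0.002 and 0.01 m and angle between each of mount0, mount1, mount2's own z axis and vertical below 0.15 rad and linear speed of each of mount0, mount1, mount2 below 0.03 m/s and contact force between the fingers and mount0 below 0.05 N and x of mount1 in the frame of mount_tray between -0.082 and 0.082 m and y of mount1 in the frame of mount_tray between -0.037 and 0.037 m and z of mount1 in the frame of mount_tray between -0.002 and 0.01 m and contact force between the fingers and mount1 below 0.05 N and x of mount2 in the frame of mount_tray between -0.082 and 0.082 m and y of mount2 in the frame of mount_tray between -0.037 and 0.037 m and z of mount2 in the frame of mount_tray between -0.002 and 0.01 m and contact force between the fingers and mount2 below 0.05 N), for 0.2 s.
2. every pour stub present is in the catch tray (x of scrap0 in the frame of mould_bed between -0.122 and 0.112 m and y of scrap0 in the frame of mould_bed between -0.228 and -0.112 m and z of scrap0 in the frame of mould_bed between -0.002 and 0.05 m and x of scrap1 in the frame of mould_bed between -0.122 and 0.112 m and y of scrap1 in the frame of mould_bed between -0.228 and -0.112 m and z of scrap1 in the frame of mould_bed between -0.002 and 0.05 m and x of scrap2 in the frame of mould_bed between -0.122 and 0.112 m and y of scrap2 in the frame of mould_bed between -0.228 and -0.112 m and z of scrap2 in the frame of mould_bed between -0.002 and 0.05 m and x of scrap3 in the frame of mould_bed between -0.122 and 0.112 m and y of scrap3 in the frame of mould_bed between -0.228 and -0.112 m and z of scrap3 in the frame of mould_bed between -0.002 and 0.05 m and x of scrap4 in the frame of mould_bed between -0.122 and 0.112 m and y of scrap4 in the frame of mould_bed between -0.228 and -0.112 m and z of scrap4 in the frame of mould_bed between -0.002 and 0.05 m), for 0.2 s.
3. the brush stands on its mat (x of brush in the frame of brush_mat between -0.055 and 0.055 m and y of brush in the frame of brush_mat between -0.035 and 0.035 m and z of brush in the frame of brush_mat between 0 and 0.01 m and angle between brush's own z axis and vertical below 0.12 rad and linear speed of brush below 0.03 m/s), for 0.2 s.
4. every fresh sample present stands released in a cavity of its own (((horizontal distance between sample0 and cavity0 below 0.008 m and z of sample0 in the frame of cavity0 between -0.002 and 0.004 m) or (horizontal distance between sample0 and cavity1 below 0.008 m and z of sample0 in the frame of cavity1 between -0.002 and 0.004 m) or (horizontal distance between sample0 and cavity2 below 0.008 m and z of sample0 in the frame of cavity2 between -0.002 and 0.004 m)) and angle between each of sample0, sample1, sample2's own z axis and vertical below 0.15 rad and linear speed of each of sample0, sample1, sample2 below 0.03 m/s and contact force between the fingers and sample0 below 0.05 N and ((horizontal distance between sample1 and cavity0 below 0.008 m and z of sample1 in the frame of cavity0 between -0.002 and 0.004 m) or (horizontal distance between sample1 and cavity1 below 0.008 m and z of sample1 in the frame of cavity1 between -0.002 and 0.004 m) or (horizontal distance between sample1 and cavity2 below 0.008 m and z of sample1 in the frame of cavity2 between -0.002 and 0.004 m)) and contact force between the fingers and sample1 below 0.05 N and ((horizontal distance between sample2 and cavity0 below 0.008 m and z of sample2 in the frame of cavity0 between -0.002 and 0.004 m) or (horizontal distance between sample2 and cavity1 below 0.008 m and z of sample2 in the frame of cavity1 between -0.002 and 0.004 m) or (horizontal distance between sample2 and cavity2 below 0.008 m and z of sample2 in the frame of cavity2 between -0.002 and 0.004 m)) and contact force between the fingers and sample2 below 0.05 N), for 0.2 s.
At the end, for the whole second after the job is handed in: All at rest: mounts upright (0.15 rad) on the green tray's floor, centres within 82 x 37 mm of its centre; stubs in the catch tray; brush bristles down (0.12 rad) on its mat, within 55 x 35 mm of its centre; each sample upright (0.15 rad) on the floor of a cavity, 8 mm from its centre at most (all of step 1 and all of step 2 and all of step 3 and all of step 4 and linear speed of each of scrap0, scrap1, scrap2, scrap3, scrap4 below 0.03 m/s); the robot touches nothing.
It fails at once if the gripper's fingers touch a pour stub on the floor of the mould station (stubs there are to be moved with the brush) ((contact force between the fingers and scrap0 above 0.5 N and x of scrap0 in the frame of mould_bed between -0.125 and 0.045 m and y of scrap0 in the frame of mould_bed between -0.125 and 0.126 m and z of scrap0 in the frame of mould_bed between 0.04 and 0.085 m) or (contact force between the fingers and scrap1 above 0.5 N and x of scrap1 in the frame of mould_bed between -0.125 and 0.045 m and y of scrap1 in the frame of mould_bed between -0.125 and 0.126 m and z of scrap1 in the frame of mould_bed between 0.04 and 0.085 m) or (contact force between the fingers and scrap2 above 0.5 N and x of scrap2 in the frame of mould_bed between -0.125 and 0.045 m and y of scrap2 in the frame of mould_bed between -0.125 and 0.126 m and z of scrap2 in the frame of mould_bed between 0.04 and 0.085 m) or (contact force between the fingers and scrap3 above 0.5 N and x of scrap3 in the frame of mould_bed between -0.125 and 0.045 m and y of scrap3 in the frame of mould_bed between -0.125 and 0.126 m and z of scrap3 in the frame of mould_bed between 0.04 and 0.085 m) or (contact force between the fingers and scrap4 above 0.5 N and x of scrap4 in the frame of mould_bed between -0.125 and 0.045 m and y of scrap4 in the frame of mould_bed between -0.125 and 0.126 m and z of scrap4 in the frame of mould_bed between 0.04 and 0.085 m)).
It fails at once if a bystander is pushed more than 30 mm or tipped over ((distance of amber_jar from where it was at the start of the episode above 0.03 m or angle between amber_jar's own z axis and vertical above 0.5 rad) or (distance of beaker from where it was at the start of the episode above 0.03 m or angle between beaker's own z axis and vertical above 0.5 rad) or (distance of steel_cup from where it was at the start of the episode above 0.03 m or angle between steel_cup's own z axis and vertical above 0.5 rad)).
Of mount0, mount1, mount2 only 2 to 3 are there at a start; the rules pass over those that are not, and their reading is None.
Of scrap0, scrap1, scrap2, scrap3, scrap4 only 3 to 5 are there at a start; the rules pass over those that are not, and their reading is None.
Of sample0, sample1, sample2 only 2 to 3 are there at a start; the rules pass over those that are not, and their reading is None.
At some moment in a run one of scrap0, scrap1, scrap2, scrap3, scrap4 may be knocked a few centimetres aside while the robot is not near it.
It also fails if it takes over 210 s, if anything falls off the work surface, if the arm or the gripper's body presses on something with over 40 N, if the wrist force passes 120 N, or if a joint passes its speed limit or range.

## Working session

There is one attempt and no reset: what is moved stays moved. The work goes in short steps, Python scripts to look and compute and a tool call to move; the robot and the scene stay as the last step left them, time stands still between calls to the robot, and variables do not carry over. Pictures are saved under pics/ and viewed, and the job is handed in when it is done.

Besides the shell and the picture viewer there is one more tool, called after ">>>" by a JSON object that holds its "fn" and its "kwargs". step_arm: Moves the arm, as the interface text tells. Shift numbers are shares of 0.3 m and turn numbers shares of 45 degrees, none past 1 either way. Its arguments: {"type":"object","properties":{"steps":{"type":"array","items":{"type":"number"}},"grip_force":{"type":"number"}},"required":["steps"]}

```bash
ls; mkdir -p pics; cat > h.py <<'E'
import numpy as np, cv2
from rig import env, imaging, close_job
def snap(name,fn):
    im,d=imaging.get_image(name); cv2.imwrite('pics/'+fn,im); return im,d
def w(name,px,d,cal=None,z=None):
    c=cal or imaging.get_calibration(name); K=np.array(c['camera_matrix']);T=np.array(c['world_from_camera'])
    ray=np.linalg.inv(K)@np.array([px[0],px[1],1.0])
    if z is None:
        p=ray*d
        return T[:3,:3]@p+T[:3,3]
    r=T[:3,:3]@ray; return T[:3,3]+r*(z-T[2,3])/r[2]
E
python3 - <<'E'
from h import *
s=env.observe(); print(s)
for n in ['scene','top','wrist']:
    im,d=snap(n,n+'0.png'); np.save(n+'0.npy',d)
    c=imaging.get_calibration(n); print(n,np.round(c['world_from_camera'],3).tolist(),np.round(c['camera_matrix'],1).tolist())
E
```

```text
pics
{'time_s': 0.0, 'q': array([-8.03474312e+01,  2.18410101e+01,  7.43856881e+01, -1.65913764e-04,
        8.38586507e+01, -1.23361313e+01]), 'qvel': array([ 0.01447541,  0.09159738, -0.0895937 ,  0.04165234, -0.05121276,
        0.04409161]), 'joint_efforts': array([ 1.40665852e-03, -4.48454905e+01, -2.31286258e+01, -6.99019279e-05,
        4.70352548e-03,  6.45646821e-06]), 'position': array([ 0.20587961, -0.50971483,  0.24770608]), 'tool_rot': array([[ 9.27257639e-01,  3.74423832e-01, -2.52607719e-04],
       [ 3.74423785e-01, -9.27256531e-01,  1.46804704e-03],
       [ 3.15439641e-04, -1.45584017e-03, -9.99998891e-01]]), 'ft_force': array([ 0.13904942,  0.32213863, -0.74570509]), 'wrist_torque': array([ 0.05649946, -0.01391653, -0.02123298]), 'grip_width': 0.08559505476607339}
scene [[0.492, 0.717, -0.494, 1.193], [0.871, -0.404, 0.28, -0.353], [0.001, -0.568, -0.823, 1.131], [0.0, 0.0, 0.0, 1.0]] [[466.8, 0.0, 314.2], [0.0, 466.8, 196.3], [0.0, 0.0, 1.0]]
top [[0.008, -0.983, 0.183, 0.391], [-1.0, -0.01, -0.013, 0.013], [0.014, -0.183, -0.983, 1.069], [0.0, 0.0, 0.0, 1.0]] [[377.4, 0.0, 318.1], [0.0, 377.4, 195.9], [0.0, 0.0, 1.0]]
wrist [[0.376, -0.88, -0.29, 0.28], [-0.927, -0.357, -0.117, -0.48], [-0.001, 0.313, -0.95, 0.372], [0.0, 0.0, 0.0, 1.0]] [[276.2, 0.0, 318.2], [0.0, 276.2, 198.4], [0.0, 0.0, 1.0]]
```

View pics/top0.png

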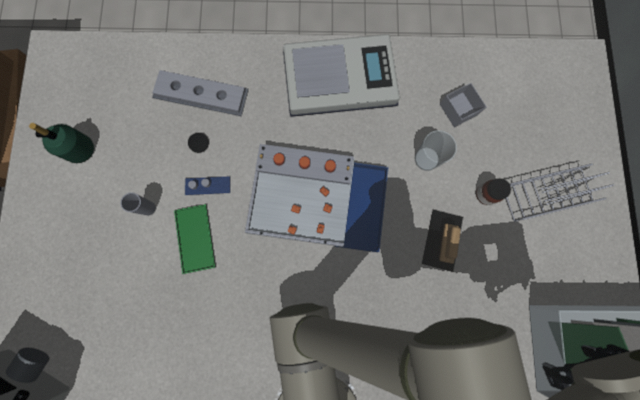

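View pics/scene0.png

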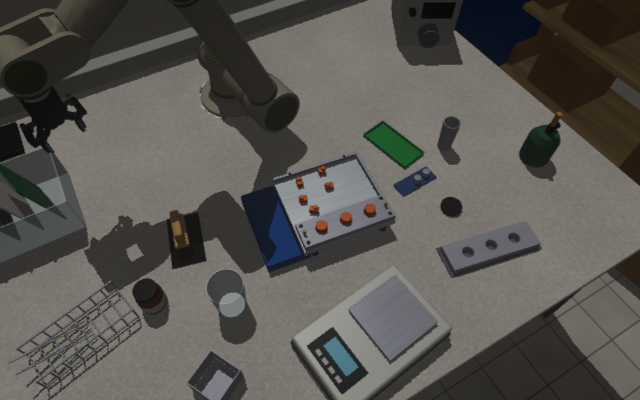

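View pics/wrist0.png

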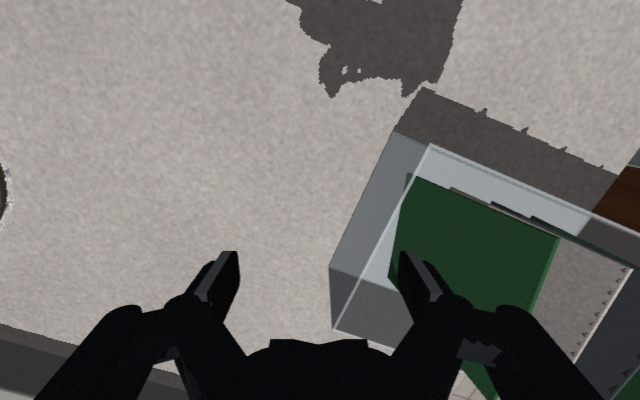

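The top view shows mounts at (279,158), (305,162) and (330,166), five stubs around (290-330, 190-230), two samples near (192,184) and (207,183), the green tray at (195,238) and the brush at (450,243). Next I'll measure them.

```bash
python3 - <<'E'
from h import *
im,d=snap('top','top1.png')
cv2.imwrite('pics/top1z.png',cv2.resize(im[120:290,160:480],None,fx=2.5,fy=2.5,interpolation=cv2.INTER_CUBIC))
c=imaging.get_calibration('top')
def Z(px,z): return np.round(w('top',px,0,c,z),4)
for t,z in [('mould_bed',0),('sweep_floor',.055),('cavity0',.063),('cavity1',.063),('mount0',.063),('scrap0',.055),('sample0',.006),('mount_tray',0),('brush_mat',0),('brush',.003),('amber_jar',0),('beaker',0),('steel_cup',0),('catch_tray',.003)]:
    for r in imaging.pinpoint('top',t):
        if r['score']>.2: print(t,round(r['score'],2),np.round(r['pixel'],1),Z(r['pixel'],z))
# floor corners depth sample
for px in [(255,200),(350,150),(300,215),(230,186),(192,184),(207,183),(279,158),(305,162),(330,166),(450,243),(455,235),(448,255),(437,240)]:
    print(px,np.round(w('top',px,d[px[1],px[0]],c),4))
E
```

```text
mould_bed 0.68 [302.2 199. ] [0.5796 0.0453 0.    ]
sweep_floor 0.9 [296.8 203.8] [0.5565 0.0581 0.055 ]
cavity0 0.83 [304.6 161.6] [0.6732 0.0383 0.063 ]
cavity0 0.6 [279.8 158.5] [0.6813 0.1068 0.063 ]
cavity0 0.57 [331.1 168. ] [ 0.6559 -0.0348  0.063 ]
cavity0 0.22 [298.8 208.5] [0.5424 0.0521 0.063 ]
cavity1 0.83 [304.6 161.6] [0.6732 0.0383 0.063 ]
cavity1 0.6 [279.8 158.5] [0.6813 0.1068 0.063 ]
cavity1 0.57 [331.1 168. ] [ 0.6559 -0.0348  0.063 ]
cavity1 0.22 [298.8 208.5] [0.5424 0.0521 0.063 ]
mount0 0.61 [304.9 163.6] [0.6675 0.0374 0.063 ]
mount0 0.57 [281.4 162. ] [0.6714 0.1022 0.063 ]
mount0 0.5 [330.6 168.5] [ 0.6544 -0.0334  0.063 ]
scrap0 0.6 [324.5 206. ] [ 0.5512 -0.0173  0.055 ]
scrap0 0.46 [289.3 230.2] [0.4845 0.0769 0.055 ]
scrap0 0.44 [294.4 212.6] [0.5323 0.0641 0.055 ]
scrap0 0.43 [322.6 227.7] [ 0.492  -0.0125  0.055 ]
scrap0 0.42 [322.8 195.4] [ 0.5805 -0.0125  0.055 ]
scrap0 0.41 [277.6 160.9] [0.6766 0.1135 0.055 ]
sample0 0.7 [485.4 192.5] [ 0.6029 -0.4834  0.006 ]
sample0 0.56 [195.4 185.4] [0.6151 0.3516 0.006 ]
sample0 0.43 [208.6 181.1] [0.6281 0.3
[... 619 characters left out ...]
5487 0.4794 0.    ]
steel_cup 0.73 [322.7 229.4] [ 0.4927 -0.0142  0.    ]
steel_cup 0.68 [442.1 241.6] [ 0.4611 -0.3524  0.    ]
steel_cup 0.64 [486.6 196.7] [ 0.5918 -0.4888  0.    ]
catch_tray 0.96 [359.5 207.1] [ 0.5572 -0.1191  0.003 ]
(255, 200) [0.5655 0.1716 0.057 ]
(350, 150) [ 0.7295 -0.094  -0.0053]
(300, 215) [0.5262 0.049  0.0529]
(230, 186) [0.6145 0.2528 0.0055]
(192, 184) [0.6145 0.3546 0.0275]
(207, 183) [0.6185 0.3137 0.0241]
(279, 158) [0.6744 0.1063 0.0916]
(305, 162) [0.6646 0.0366 0.0899]
(330, 166) [ 0.6545 -0.0306  0.0889]
(450, 243) [ 0.4526 -0.3467  0.0769]
(455, 235) [ 0.4733 -0.3596  0.0811]
(448, 255) [ 0.4214 -0.3401  0.0758]
(437, 240) [ 0.4653 -0.337   0.0034]
```

View pics/top1z.png

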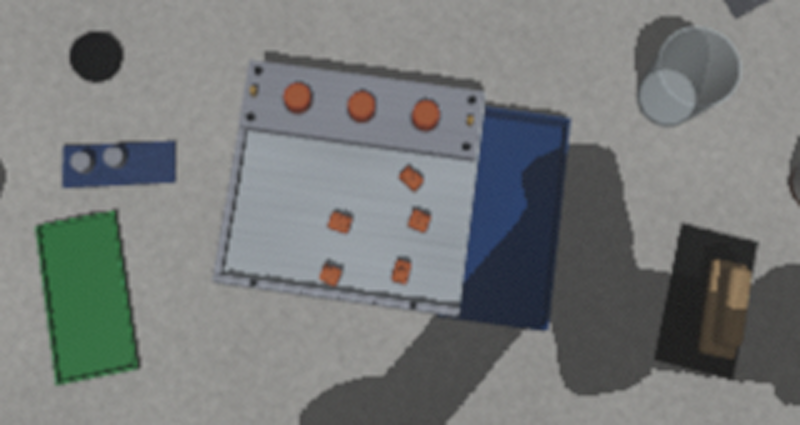

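```bash
cat > meas.py <<'E'
from h import *
im,d=snap('top','m.png'); c=imaging.get_calibration('top')
K=np.array(c['camera_matrix']);T=np.array(c['world_from_camera'])
u,v=np.meshgrid(np.arange(640),np.arange(400))
P=np.stack([(u-K[0,2])/K[0,0]*d,(v-K[1,2])/K[1,1]*d,d],-1)@T[:3,:3].T+T[:3,3]
P[d==0]=np.nan
hsv=cv2.cvtColor(im,cv2.COLOR_BGR2HSV)
H,S,V=[hsv[...,i].astype(int) for i in range(3)]
def comps(m,amin=8):
    n,l,st,ce=cv2.connectedComponentsWithStats(m.astype(np.uint8),connectivity=8)
    for i in range(1,n):
        if st[i,4]>=amin: yield l==i,st[i,4],ce[i]
def Zp(px,z): return w('top',px,0,c,z)
orange=(H<15)&(S>140)&(V>60)
if __name__=='__main__':
    for m,a,ce in comps(orange):
        z=P[m][:,2]; print('orange',a,ce.round(1),P[m].mean(0).round(4),'zmax',np.nanpercentile(z,90).round(4))
    for m,a,ce in comps(orange&(P[...,2]>.084)): print('mount top',a,ce.round(1),Zp(ce,.091).round(4))
    for nm,m,z in [('green',(H>50)&(H<80)&(S>120),.008),('bluepad',(H>100)&(H<125)&(S>100),.006),('dark mat',(V<35)&(u>400)&(u<480)&(v>200)&(v<280)&(P[...,2]<.01),.003)]:
        for mm,a,ce in comps(m,150):
            cn=np.argwhere(mm)[:,::-1].astype(np.float32)
            W=np.array([Zp(p,z)[:2] for p in cn],np.float32)
            r=cv2.minAreaRect(W*1000); print(nm,a,ce.round(),r)
    m=(P[...,2]>.068)&(u>420)&(u<480)&(v>200)&(v<280)
    W=np.array([Zp(p,.081)[:2] for p in np.argwhere(m)[:,::-1]],np.float32); print('ridge',cv2.minAreaRect(W*1000),m.sum(),np.nanmedian(P[m][:,2]))
    m=(P[...,2]>.018)&(u>180)&(u<235)&(v>170)&(v<200)
    for mm,a,ce in comps(m): print('sample',a,ce.round(1),Zp(ce,.026).round(4),P[mm].mean(0).round(4))
    # block & floor
    m=(P[...,2]>.045)&(P[...,2]<.085)&(u>235)&(u<360)&(v>135)&(v<255)
    for mm,a,ce in comps(m,500):
        W=P[mm][:,:2].astype(np.float32); print('bed',a,cv2.minAreaRect(W*1000))
    m=(P[...,2]>.068)&(P[...,2]<.08)&(u>235)&(u<360)&(v>135)&(v<190)
    for mm,a,ce in comps(m,300):
        W=P[mm][:,:2].astype(np.float32); print('block',a,cv2.minAreaRect(W*1000))
E
python3 meas.py
```

```text
orange 80 [278.5 158.4] [0.6734 0.1077 0.0911] zmax 0.0934
orange 77 [304.1 162. ] [0.6642 0.0389 0.091 ] zmax 0.0937
orange 77 [329.9 165.5] [ 0.6555 -0.0303  0.0908] zmax 0.0932
orange 35 [324. 191.] [ 0.5888 -0.0152  0.0746] zmax 0.0796
orange 37 [327.2 208. ] [ 0.5432 -0.0242  0.0719] zmax 0.0769
orange 37 [295.5 208.6] [0.5407 0.0607 0.0723] zmax 0.0778
orange 33 [320.2 228.3] [ 0.4885 -0.0058  0.074 ] zmax 0.0777
orange 33 [291.8 229.5] [nan nan nan] zmax 0.0797
mount top 79 [278.5 158.4] [0.6736 0.1076 0.091 ]
mount top 74 [304.1 161.8] [0.6647 0.0388 0.091 ]
mount top 76 [330.  165.4] [ 0.6556 -0.0304  0.091 ]
green 1860 [195. 238.] ((466.10577392578125, 343.5057373046875), (173.40098571777344, 85.36549377441406), 12.002669334411621)
bluepad 2229 [365. 204.] ((560.2235717773438, -136.13145446777344), (97.11083221435547, 244.5314178466797), 82.63311004638672)
bluepad 461 [210. 186.] ((615.6438598632812, 318.46435546875), (44.872154235839844, 120.2227554321289), 3.4385852813720703)
dark mat 505 [434. 250.] ((443.402099609375, -346.2835388183594), (84.7874526977539, 106.49798583984375), 76.4936752319336)
ridge ((456.20001220703125, -355.48529052734375), (26.641462326049805, 83.33377838134766), 78.77507019042969) 315 0.07994498339189249
sample 50 [205.5 181.6] [0.622  0.3176 0.026 ] [0.6221 0.3178 0.0255]
sample 51 [192.4 183.8] [0.6154 0.3539 0.026 ] [0.6156 0.3542 0.0252]
bed 8494 ((583.7496948242188, 46.955284118652344), (263.9762878417969, 247.7877960205078), 82.64266967773438)
block 2260 ((667.1021118164062, 38.5125732421875), (262.68841552734375, 86.11180114746094), 85.13834381103516)
```

```bash
cat > go.py <<'E'
import sys
from h import *
from scipy.spatial.transform import Rotation as Ro
def Rt(psi):
    c,s=np.cos(np.radians(psi)),np.sin(np.radians(psi)); return np.array([[-s,c,0],[c,s,0],[0,0,-1.]])
s=env.observe(); p=s['position']; R=np.array(s['tool_rot'])
print('t',round(s['time_s'],2),'p',p.round(4),'yawy',round(np.degrees(np.arctan2(R[1,1],R[0,1])),2),'tilt',R[2].round(4),'w',round(s['grip_width'],4),'q6',s['q'][[0,5]].round(1),'F',s['ft_force'].round(1))
for a in sys.argv[1:]:
    x,y,z,psi=map(float,a.split(','))
    sh=R.T@(np.array([x,y,z])-p)/.3; rv=Ro.from_matrix(R.T@Rt(psi)).as_rotvec(degrees=True)/45
    print(a,'->',sh.round(3).tolist(),rv.round(3).tolist())
E
python3 go.py 0.4,-0.3,0.25,-35 .6556,-.0304,.15,-7.4
```

```text
t 0.95 p [ 0.2059 -0.51    0.2483] yawy -68.01 tilt [-0.  0. -1.] w 0.0858 q6 [-80.3 -12.3] F [-0.1  0.3  0.4]
0.4,-0.3,0.25,-35 -> [0.862, -0.407, -0.006] [0.0, 0.0, -0.734]
.6556,-.0304,.15,-7.4 -> [1.988, -0.921, 0.328] [-0.0, 0.0, -1.347]
```

>>> {"fn": "step_arm", "kwargs": {"steps": [1,0.862,-0.407,0,0,0,-0.734,1,0.862,-0.407,0,0,0,-0.734,1,0.862,-0.407,0,0,0,-0.734,1,0.862,-0.407,0,0,0,-0.734,1,0.862,-0.407,0,0,0,-0.734,1,0.862,-0.407,0,0,0,-0.734,1,0.862,-0.407,0,0,0,-0.734]}}

```text
time_s: 1.65
position: [0.4021, -0.2969, 0.2486]
tool_rot: [[0.569, 0.822, 0.001], [0.822, -0.569, 0.0], [0.001, 0.0, -1.0]]
ft_force: [-1.7, -0.6, -0.1]
grip_width: 0.0853
```

```bash
python3 go.py  .6,-.1,.25,-7.4 .6556,-.0304,.15,-7.4
```

```text
t 1.65 p [ 0.4021 -0.2969  0.2486] yawy -34.7 tilt [ 8.e-04  4.e-04 -1.e+00] w 0.0853 q6 [-50.1 -15.4] F [-1.7 -0.6 -0.1]
.6,-.1,.25,-7.4 -> [0.915, 0.169, -0.004] [0.001, -0.001, -0.607]
.6556,-.0304,.15,-7.4 -> [1.211, 0.189, 0.329] [0.001, -0.001, -0.607]
```

>>> {"fn": "step_arm", "kwargs": {"steps": [1,0.915,0.169,0,0,0,-0.607,1,0.915,0.169,0,0,0,-0.607,1,0.915,0.169,0,0,0,-0.607,1,0.915,0.169,0,0,0,-0.607,1,0.915,0.169,0,0,0,-0.607,1,0.915,0.169,0,0,0,-0.607,1,0.915,0.169,0,0,0,-0.607]}}

```text
time_s: 2.35
position: [0.6006, -0.102, 0.2476]
tool_rot: [[0.13, 0.992, -0.0], [0.992, -0.13, 0.001], [0.0, -0.0, -1.0]]
ft_force: [-0.3, -0.1, 0.1]
grip_width: 0.0858
```

```bash
python3 go.py  .6556,-.0304,.15,-7.4;python3 - <<'E'
from h import *
snap('wrist','w1.png')
E
```

```text
t 2.35 p [ 0.6006 -0.102   0.2476] yawy -7.46 tilt [ 5.e-04 -1.e-04 -1.e+00] w 0.0858 q6 [-20.8 -13.3] F [-0.3 -0.1  0.1]
.6556,-.0304,.15,-7.4 -> [0.26, 0.151, 0.325] [-0.0, -0.001, -0.001]
```

View pics/w1.png

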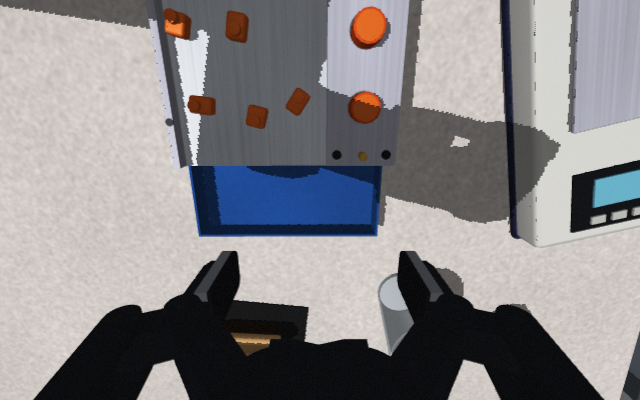

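```bash
python3 - <<'E'
from h import *
im,d=imaging.get_image('wrist');c=imaging.get_calibration('wrist')
hsv=cv2.cvtColor(im,cv2.COLOR_BGR2HSV)
m=((hsv[...,0]<15)&(hsv[...,1]>140)&(hsv[...,2]>60)).astype(np.uint8)
n,l,st,ce=cv2.connectedComponentsWithStats(m)
for i in range(1,n):
    if st[i,4]>50:
        vu=np.argwhere(l==i); W=np.array([w('wrist',(b,a),d[a,b],c) for a,b in vu]); zm=np.percentile(W[:,2],95)
        t=W[W[:,2]>zm-.004]; print(st[i,4],ce[i].round(),'top',zm.round(4),((t.min(0)+t.max(0))/2).round(4),t.mean(0).round(4),(t.max(0)-t.min(0)).round(4))
E
```

```text
1137 [369.  25.] top 0.091 [0.644  0.014  0.2294] [0.6642 0.0388 0.0902] [0.0702 0.0786 0.2847]
626 [177.  22.] top 0.0779 [0.5443 0.0269 0.2229] [0.4876 0.0715 0.0824] [0.1293 0.1043 0.2977]
603 [237.  24.] top 0.0759 [0.5718 0.0185 0.2219] [0.5412 0.0558 0.0771] [0.0742 0.0876 0.2996]
392 [298. 100.] top 0.078 [ 0.5975 -0.0158  0.2232] [ 0.5919 -0.0122  0.0847] [0.023  0.0189 0.2971]
813 [365. 105.] top 0.091 [ 0.6394 -0.0302  0.2295] [ 0.6552 -0.0299  0.0909] [0.0609 0.0287 0.2845]
444 [202. 103.] top 0.077 [ 0.5436 -0.0125  0.2224] [ 0.4869 -0.0058  0.0809] [0.1306 0.0255 0.2986]
404 [257. 115.] top 0.0759 [ 0.5731 -0.0288  0.2221] [ 0.5442 -0.0286  0.0805] [0.0716 0.0113 0.2993]
```

```bash
python3 go.py  .6555,-.0303,.13,-7.4 .6555,-.0303,.094,-7.4
```

```text
t 2.45 p [ 0.5988 -0.1044  0.2479] yawy -7.64 tilt [-2.e-04 -7.e-04 -1.e+00] w 0.0854 q6 [-21.  -13.4] F [-0.3 -0.3  0. ]
.6555,-.0303,.13,-7.4 -> [0.27, 0.155, 0.393] [-0.001, 0.0, -0.005]
.6555,-.0303,.094,-7.4 -> [0.27, 0.155, 0.513] [-0.001, 0.0, -0.005]
```

>>> {"fn": "step_arm", "kwargs": {"steps": [0.7,0.27,0.155,0.3,0,0,0,0.7,0.27,0.155,0.393,0,0,0,0.7,0.27,0.155,0.393,0,0,0,0.7,0.27,0.155,0.393,0,0,0,0.7,0.27,0.155,0.393,0,0,0,0.7,0.27,0.155,0.393,0,0,0], "grip_force": 30}}

```text
time_s: 3.05
position: [0.656, -0.0318, 0.1326]
tool_rot: [[0.135, 0.991, 0.003], [0.991, -0.135, -0.001], [-0.001, 0.003, -1.0]]
ft_force: [-0.5, -0.5, 1.0]
grip_width: 0.0597
```

```bash
python3 go.py  .6555,-.0303,.13,-7.4 .6555,-.0303,.094,-7.4;python3 - <<'E'
from h import *
snap('wrist','w2.png')
E
```

```text
t 3.05 p [ 0.656  -0.0318  0.1326] yawy -7.76 tilt [-6.0e-04  3.2e-03 -1.0e+00] w 0.0597 q6 [-13.1  -5.3] F [-0.5 -0.5  1. ]
.6555,-.0303,.13,-7.4 -> [0.005, -0.002, 0.009] [0.004, 0.001, -0.008]
.6555,-.0303,.094,-7.4 -> [0.005, -0.003, 0.129] [0.004, 0.001, -0.008]
```

View pics/w2.png

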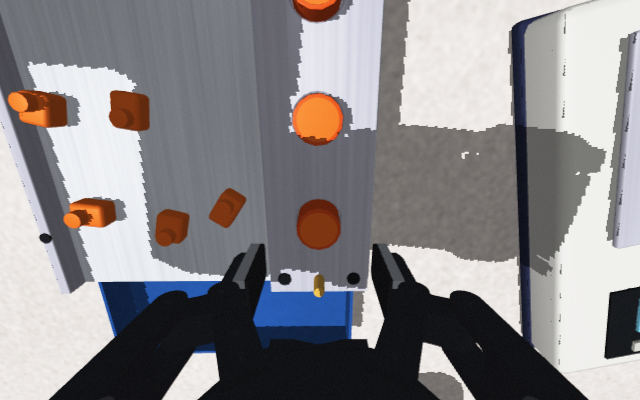

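>>> {"fn": "step_arm", "kwargs": {"steps": [0.7,0.005,-0.002,0.129,0,0,0,0.7,0.005,-0.002,0.129,0,0,0,0.7,0.005,-0.002,0.129,0,0,0,0,0.005,-0.002,0.129,0,0,0,0,0.005,-0.002,0.129,0,0,0,0,0.005,-0.002,0.129,0,0,0,0,0.005,-0.002,0.129,0,0,0,0,0.005,-0.002,0.129,0,0,0]}}

```text
time_s: 3.9
position: [0.656, -0.0287, 0.0936]
tool_rot: [[0.133, 0.991, 0.003], [0.991, -0.133, -0.001], [-0.001, 0.003, -1.0]]
ft_force: [-1.5, -0.6, 6.6]
grip_width: 0.0286
```

```bash
python3 go.py  .6555,-.0303,.2,-7.4 .58,0.14,.2,0; python3 - <<'E'
import numpy as np
c=np.array([.4661,.3435]); a=np.radians(12)
for x in (.058,0,-.058): print(c+x*np.array([np.cos(a),np.sin(a)]))
E
```

```text
t 3.9 p [ 0.656  -0.0287  0.0936] yawy -7.66 tilt [-6.0e-04  2.7e-03 -1.0e+00] w 0.0286 q6 [-12.8  -5.1] F [-1.5 -0.6  6.6]
.6555,-.0303,.2,-7.4 -> [-0.006, 0.0, -0.355] [0.003, 0.001, -0.006]
.58,0.14,.2,0 -> [0.523, -0.325, -0.356] [0.003, 0.001, -0.17]
[0.52283256 0.35555888]
[0.4661 0.3435]
[0.40936744 0.33144112]
```

>>> {"fn": "step_arm", "kwargs": {"steps": [0,0,0,-0.12,0,0,0,0,0,0,-0.25,0,0,0,0,0,0,-0.355,0,0,0,0,0.523,-0.325,-0.356,0,0,-0.17,0,0.523,-0.325,-0.356,0,0,-0.17,0,0.523,-0.325,-0.356,0,0,-0.17,0,0.523,-0.325,-0.356,0,0,-0.17,0,0.523,-0.325,-0.356,0,0,-0.17,0,0.523,-0.325,-0.356,0,0,-0.17,0,0.523,-0.325,-0.356,0,0,-0.17]}}

```text
time_s: 4.9
position: [0.5803, 0.1391, 0.1988]
tool_rot: [[0.001, 1.0, 0.001], [1.0, -0.001, -0.0], [-0.0, 0.001, -1.0]]
ft_force: [-0.2, -0.3, -0.0]
grip_width: 0.0284
```

```bash
python3 go.py  .4094,.3314,.15,12  .4094,.3314,.06,12 .4094,.3314,.035,12 
```

```text
t 4.9 p [0.5803 0.1391 0.1988] yawy -0.07 tilt [-3.e-04  7.e-04 -1.e+00] w 0.0284 q6 [2.1 2.2] F [-0.2 -0.3 -0. ]
.4094,.3314,.15,12 -> [0.64, -0.571, 0.162] [0.001, 0.0, -0.268]
.4094,.3314,.06,12 -> [0.64, -0.571, 0.462] [0.001, 0.0, -0.268]
.4094,.3314,.035,12 -> [0.64, -0.571, 0.545] [0.001, 0.0, -0.268]
```

>>> {"fn": "step_arm", "kwargs": {"steps": [0,0.64,-0.571,0.162,0,0,-0.268,0,0.64,-0.571,0.162,0,0,-0.268,0,0.64,-0.571,0.162,0,0,-0.268,0,0.64,-0.571,0.162,0,0,-0.268,0,0.64,-0.571,0.162,0,0,-0.268,0,0.64,-0.571,0.162,0,0,-0.268,0,0.64,-0.571,0.35,0,0,-0.268,0,0.64,-0.571,0.46,0,0,-0.268,0,0.64,-0.571,0.46,0,0,-0.268,0,0.64,-0.571,0.46,0,0,-0.268]}}

```text
time_s: 5.9
position: [0.4098, 0.3316, 0.0612]
tool_rot: [[-0.207, 0.978, 0.0], [0.978, 0.207, -0.0], [-0.0, 0.0, -1.0]]
ft_force: [-0.4, 0.3, 0.7]
grip_width: 0.0284
```

```bash
python3 go.py  .4094,.3314,.035,12;python3 - <<'E'
from h import *
snap('wrist','w3.png')
snap('scene','s3.png')
E
```

```text
t 5.9 p [0.4098 0.3316 0.0612] yawy 11.96 tilt [-1.e-04  2.e-04 -1.e+00] w 0.0284 q6 [26.1 14.2] F [-0.4  0.3  0.7]
.4094,.3314,.035,12 -> [-0.0, -0.001, 0.087] [0.0, 0.0, -0.001]
```

View pics/w3.png

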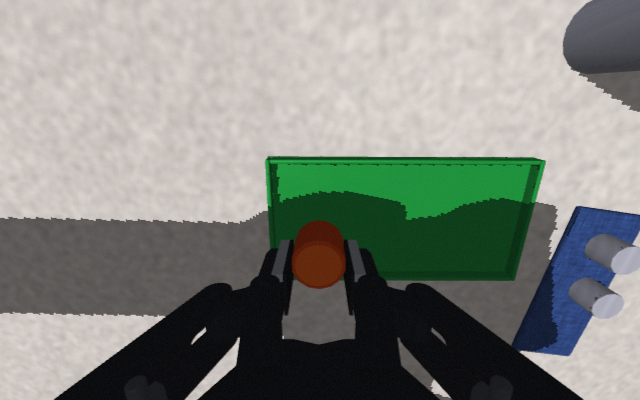

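View pics/s3.png

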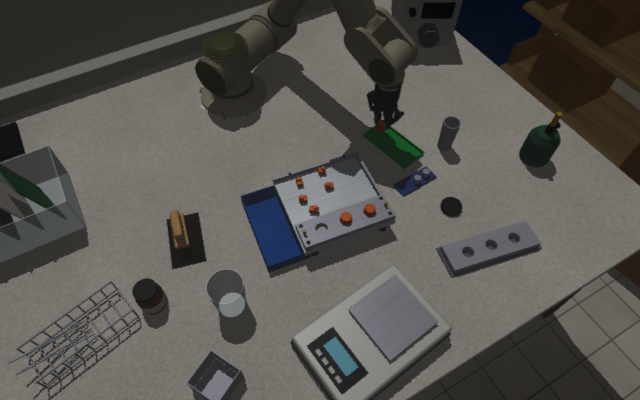

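>>> {"fn": "step_arm", "kwargs": {"steps": [0,0,0,0.06,0,0,0,0,0,0,0.089,0,0,0,0,0,0,0.089,0,0,0,0,0,0,0.089,0,0,0,0.5,0,0,0.089,0,0,0,0.5,0,0,0.089,0,0,0,0.5,0,0,0.089,0,0,0,0.5,0,0,0,0,0,0,0.5,0,0,-0.2,0,0,0,0.5,0,0,-0.35,0,0,0]}}

```text
time_s: 7.0
position: [0.408, 0.3319, 0.1619]
tool_rot: [[-0.209, 0.978, -0.002], [0.978, 0.209, -0.001], [-0.0, -0.002, -1.0]]
ft_force: [0.2, -0.5, -0.3]
grip_width: 0.0427
```

```bash
python3 go.py  .58,.14,.17,0 .6645,.0388,.15,-7.4; python3 meas.py | grep -E "orange|mount"
```

```text
t 7.0 p [0.408  0.3319 0.1619] yawy 12.05 tilt [-4.0e-04 -1.7e-03 -1.0e+00] w 0.0427 q6 [26.2 14.2] F [ 0.2 -0.5 -0.3]
.58,.14,.17,0 -> [-0.745, 0.427, -0.028] [-0.002, 0.001, 0.268]
.6645,.0388,.15,-7.4 -> [-1.134, 0.632, 0.039] [-0.002, 0.001, 0.432]
orange 81 [278.5 158.4] [0.6734 0.1077 0.0907] zmax 0.0934
orange 78 [304.1 161.9] [nan nan nan] zmax 0.0934
orange 35 [324. 191.] [ 0.5888 -0.0152  0.0748] zmax 0.081
orange 35 [327.1 208. ] [ 0.5431 -0.0239  0.072 ] zmax 0.0769
orange 38 [295.4 208.6] [0.5407 0.0609 0.0719] zmax 0.0766
orange 31 [320.2 228.4] [ 0.4882 -0.0057  0.0737] zmax 0.0784
orange 35 [291.8 229.6] [0.4844 0.0691 0.0746] zmax 0.0811
orange 88 [195.7 257.7] [nan nan nan] zmax 0.0339
mount top 79 [278.6 158.3] [0.6736 0.1075 0.091 ]
mount top 76 [304.2 161.8] [0.6647 0.0388 0.091 ]
```

>>> {"fn": "step_arm", "kwargs": {"steps": [0.7,-0.745,0.427,-0.028,0,0,0.268,0.7,-0.745,0.427,-0.028,0,0,0.268,0.7,-0.745,0.427,-0.028,0,0,0.268,0.7,-0.745,0.427,-0.028,0,0,0.268,0.7,-0.745,0.427,-0.028,0,0,0.268,0.7,-1,0.55,0,0,0,0.432,0.7,-1,0.55,0,0,0,0.432,0.7,-1,0.55,0,0,0,0.432]}}

```text
time_s: 7.85
position: [0.6347, 0.0686, 0.1593]
tool_rot: [[0.134, 0.991, -0.0], [0.991, -0.134, -0.001], [-0.001, 0.0, -1.0]]
ft_force: [-1.0, 0.5, -0.6]
grip_width: 0.0601
```

```bash
python3 go.py   .6645,.0388,.13,-7.4  .6645,.0388,.094,-7.4
```

```text
t 7.85 p [0.6347 0.0686 0.1593] yawy -7.69 tilt [-9.e-04  0.e+00 -1.e+00] w 0.0601 q6 [-4.4  3.3] F [-1.   0.5 -0.6]
.6645,.0388,.13,-7.4 -> [-0.085, 0.112, 0.098] [0.0, 0.001, -0.006]
.6645,.0388,.094,-7.4 -> [-0.085, 0.112, 0.218] [0.0, 0.001, -0.006]
```

>>> {"fn": "step_arm", "kwargs": {"steps": [0.7,-0.085,0.112,0.05,0,0,0,0.7,-0.085,0.112,0.098,0,0,0,0.7,-0.085,0.112,0.098,0,0,0,0.7,-0.085,0.112,0.218,0,0,0,0.7,-0.085,0.112,0.218,0,0,0,0,-0.085,0.112,0.218,0,0,0,0,-0.085,0.112,0.218,0,0,0,0,-0.085,0.112,0.218,0,0,0,0,-0.085,0.112,0.218,0,0,0,0,-0.085,0.112,0.218,0,0,0]}}

```text
time_s: 8.85
position: [0.6644, 0.0436, 0.098]
tool_rot: [[0.129, 0.992, 0.007], [0.992, -0.129, -0.0], [0.001, 0.007, -1.0]]
ft_force: [5.7, -0.2, 3.8]
grip_width: 0.0284
```

```bash
python3 go.py  .60,.14,.17,0 .4661,.3435,.15,12  
```

```text
t 8.85 p [0.6644 0.0436 0.098 ] yawy -7.39 tilt [ 5.0e-04  7.3e-03 -1.0e+00] w 0.0284 q6 [-6.4  1. ] F [ 5.7 -0.2  3.8]
.60,.14,.17,0 -> [0.291, -0.253, -0.242] [0.009, -0.0, -0.164]
.4661,.3435,.15,12 -> [0.906, -0.783, -0.179] [0.009, 0.001, -0.431]
```

>>> {"fn": "step_arm", "kwargs": {"steps": [0,0,0,-0.1,0,0,0,0,0,0,-0.22,0,0,0,0,0.291,-0.253,-0.242,0,0,-0.164,0,0.291,-0.253,-0.242,0,0,-0.164,0,0.906,-0.783,-0.179,0,0,-0.431,0,0.906,-0.783,-0.179,0,0,-0.431,0,0.906,-0.783,-0.179,0,0,-0.431,0,0.906,-0.783,-0.179,0,0,-0.431,0,0.906,-0.783,-0.179,0,0,-0.431,0,0.906,-0.783,-0.179,0,0,-0.431]}}

```text
time_s: 9.85
position: [0.4612, 0.3469, 0.1498]
tool_rot: [[-0.213, 0.977, -0.0], [0.977, 0.213, 0.001], [0.001, -0.0, -1.0]]
ft_force: [0.2, -0.3, -0.8]
grip_width: 0.028
```

>>> {"fn": "step_arm", "kwargs": {"steps": [0,0,0,0,0,0,0,0,0,0,0,0,0,0,0,0,0,0,0,0,0]}}

```text
time_s: 10.15
position: [0.4656, 0.3422, 0.1492]
tool_rot: [[-0.206, 0.979, 0.001], [0.979, 0.206, 0.0], [-0.0, 0.001, -1.0]]
ft_force: [-0.4, -0.9, -1.0]
grip_width: 0.0281
```

```bash
python3 go.py .4661,.3435,.065,12 .4661,.3435,.0385,12; python3 - <<'E'
from h import *
snap('wrist','w4.png')
E
```

```text
t 10.15 p [0.4656 0.3422 0.1492] yawy 11.89 tilt [-1.e-04  7.e-04 -1.e+00] w 0.0281 q6 [24.6 12.7] F [-0.4 -0.9 -1. ]
.4661,.3435,.065,12 -> [0.004, 0.002, 0.281] [0.001, 0.0, -0.002]
.4661,.3435,.0385,12 -> [0.004, 0.002, 0.369] [0.001, 0.0, -0.002]
```

View pics/w4.png

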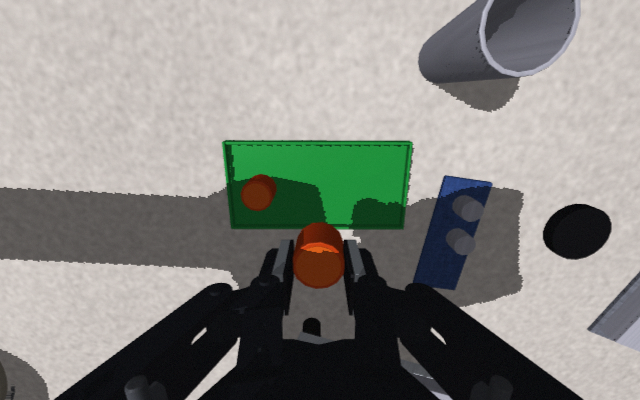

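>>> {"fn": "step_arm", "kwargs": {"steps": [0,0.004,0.002,0.15,0,0,0,0,0.004,0.002,0.28,0,0,0,0,0.004,0.002,0.34,0,0,0,0,0.004,0.002,0.365,0,0,0,0,0.004,0.002,0.365,0,0,0,0,0.004,0.002,0.365,0,0,0]}}

```text
time_s: 10.8
position: [0.4657, 0.3444, 0.0402]
tool_rot: [[-0.207, 0.978, 0.001], [0.978, 0.207, 0.001], [0.0, 0.002, -1.0]]
ft_force: [0.2, 0.2, -1.1]
grip_width: 0.0281
```

>>> {"fn": "step_arm", "kwargs": {"steps": [0,0,0,0.005,0,0,0,0,0,0,0.005,0,0,0,0,0,0,0.007,0,0,0,0,0,0,0.007,0,0,0]}}

```text
time_s: 11.2
position: [0.4651, 0.3447, 0.0378]
tool_rot: [[-0.208, 0.978, 0.001], [0.978, 0.208, 0.0], [0.0, 0.001, -1.0]]
ft_force: [-0.3, -1.6, 3.1]
grip_width: 0.0288
```

Contact (3 N). Releasing.

>>> {"fn": "step_arm", "kwargs": {"steps": [0.5,0,0,0,0,0,0,0.5,0,0,0,0,0,0,0.5,0,0,0,0,0,0,0.5,0,0,-0.1,0,0,0,0.5,0,0,-0.2,0,0,0,0.6,0,0,-0.35,0,0,0,0.6,0,0,-0.45,0,0,0,0.7,0,0,-0.45,0,0,0]}}

```text
time_s: 12.0
position: [0.4662, 0.3454, 0.1765]
tool_rot: [[-0.208, 0.978, 0.007], [0.978, 0.208, 0.004], [0.002, 0.008, -1.0]]
ft_force: [-0.3, -1.1, -0.5]
grip_width: 0.0595
```

```bash
python3 go.py  .6735,.1077,.165,-7.4; python3 meas.py | grep -E "orange|mount"
```

```text
t 12.0 p [0.4662 0.3454 0.1765] yawy 12.01 tilt [ 0.0019  0.0081 -1.    ] w 0.0595 q6 [24.8 12.8] F [-0.3 -1.1 -0.5]
.6735,.1077,.165,-7.4 -> [-0.919, 0.511, 0.041] [0.01, -0.004, 0.431]
orange 80 [278.5 158.5] [0.6731 0.1077 0.0912] zmax 0.0934
orange 35 [324. 191.] [ 0.5888 -0.0152  0.0749] zmax 0.0797
orange 35 [327.1 208.1] [ 0.5429 -0.0239  0.0718] zmax 0.0771
orange 38 [295.4 208.6] [0.5408 0.0607 0.0718] zmax 0.0773
orange 33 [320.2 228.3] [ 0.4884 -0.0058  0.0744] zmax 0.0796
orange 34 [291.8 229.5] [0.4847 0.0692 0.0744] zmax 0.0799
orange 100 [194.2 237. ] [0.4659 0.3379 0.0296] zmax 0.0332
orange 79 [195.7 258. ] [0.4093 0.3294 0.0311] zmax 0.0335
mount top 78 [278.6 158.4] [0.6734 0.1075 0.091 ]
```

>>> {"fn": "step_arm", "kwargs": {"steps": [0.7,-0.919,0.511,0.041,0,0,0.431,0.7,-0.919,0.511,0.041,0,0,0.431,0.7,-0.919,0.511,0.041,0,0,0.431,0.7,-0.919,0.511,0.041,0,0,0.431,0.7,-0.919,0.511,0.041,0,0,0.431,0.7,-0.919,0.511,0.041,0,0,0.431,0.7,-0.919,0.511,0.041,0,0,0.431,0.7,-0.919,0.511,0.041,0,0,0.431,0.7,-0.919,0.511,0.041,0,0,0.431,0.7,-0.919,0.511,0.041,0,0,0.431]}}

```text
time_s: 13.05
position: [0.6711, 0.1084, 0.1597]
tool_rot: [[0.127, 0.992, -0.001], [0.992, -0.127, 0.0], [0.0, -0.001, -1.0]]
ft_force: [0.4, -0.5, 0.8]
grip_width: 0.0597
```

```bash
python3 go.py   .6735,.1077,.12,-7.4  .6735,.1077,.094,-7.4
```

```text
t 13.05 p [0.6711 0.1084 0.1597] yawy -7.29 tilt [ 2.e-04 -1.e-03 -1.e+00] w 0.0597 q6 [-0.8  6.5] F [ 0.4 -0.5  0.8]
.6735,.1077,.12,-7.4 -> [-0.001, 0.008, 0.132] [-0.001, -0.0, 0.002]
.6735,.1077,.094,-7.4 -> [-0.001, 0.008, 0.219] [-0.001, -0.0, 0.002]
```

>>> {"fn": "step_arm", "kwargs": {"steps": [0.7,-0.001,0.008,0.132,0,0,0,0.7,-0.001,0.008,0.132,0,0,0,0.7,-0.001,0.008,0.219,0,0,0,0.7,-0.001,0.008,0.219,0,0,0,0.7,-0.001,0.008,0.219,0,0,0]}}

```text
time_s: 13.55
position: [0.6744, 0.1068, 0.0955]
tool_rot: [[0.128, 0.992, 0.0], [0.992, -0.128, 0.0], [0.0, 0.0, -1.0]]
ft_force: [-0.2, 0.4, 0.8]
grip_width: 0.0597
```

>>> {"fn": "step_arm", "kwargs": {"steps": [0,0,0,0,0,0,0,0,0,0,0,0,0,0,0,0,0,0,0,0,0,0,0,0,0,0,0,0,0,0,0,0,0,0,0]}}

```text
time_s: 14.05
position: [0.6749, 0.1063, 0.0959]
tool_rot: [[0.129, 0.992, 0.002], [0.992, -0.129, 0.0], [0.0, 0.002, -1.0]]
ft_force: [-0.7, 1.6, 5.8]
grip_width: 0.0284
```

```bash
python3 go.py   .6735,.1077,.17,-7.4  .60,.2,.17,5 .5228,.3556,.15,12
```

```text
t 14.05 p [0.6749 0.1063 0.0959] yawy -7.39 tilt [ 5.0e-04  2.2e-03 -1.0e+00] w 0.0284 q6 [-1.   6.4] F [-0.7  1.6  5.8]
.6735,.1077,.17,-7.4 -> [0.004, -0.005, -0.247] [0.003, -0.001, 0.0]
.60,.2,.17,5 -> [0.278, -0.287, -0.248] [0.003, -0.0, -0.275]
.5228,.3556,.15,12 -> [0.759, -0.609, -0.181] [0.003, -0.0, -0.431]
```

>>> {"fn": "step_arm", "kwargs": {"steps": [0,0,0,-0.1,0,0,0,0,0,0,-0.25,0,0,0,0,0.278,-0.287,-0.248,0,0,-0.275,0,0.278,-0.287,-0.248,0,0,-0.275,0,0.759,-0.609,-0.181,0,0,-0.431,0,0.759,-0.609,-0.181,0,0,-0.431,0,0.759,-0.609,-0.181,0,0,-0.431,0,0.759,-0.609,-0.181,0,0,-0.431,0,0.759,-0.609,-0.181,0,0,-0.431,0,0.759,-0.609,-0.181,0,0,-0.431]}}

```text
time_s: 15.05
position: [0.5222, 0.3561, 0.1487]
tool_rot: [[-0.21, 0.978, 0.0], [0.978, 0.21, -0.0], [-0.0, 0.0, -1.0]]
ft_force: [1.6, 1.0, -0.8]
grip_width: 0.0286
```

>>> {"fn": "step_arm", "kwargs": {"steps": [0,0,0,0,0,0,0,0,0,0,0.2,0,0,0,0,0,0,0.3,0,0,0,0,0,0,0.3,0,0,0,0,0,0,0.3,0,0,0]}}

```text
time_s: 15.55
position: [0.5237, 0.3548, 0.0595]
tool_rot: [[-0.206, 0.978, 0.0], [0.978, 0.206, 0.0], [0.0, 0.001, -1.0]]
ft_force: [0.6, -0.6, 0.1]
grip_width: 0.0285
```

```bash
python3 go.py  .5228,.3556,.036,12
```

```text
t 15.55 p [0.5237 0.3548 0.0595] yawy 11.91 tilt [ 1.e-04  5.e-04 -1.e+00] w 0.0285 q6 [23.4 11.5] F [ 0.6 -0.6  0.1]
.5228,.3556,.036,12 -> [0.003, -0.002, 0.078] [0.001, -0.0, -0.002]
```

>>> {"fn": "step_arm", "kwargs": {"steps": [0,0,0,0.05,0,0,0,0,0,0,0.07,0,0,0,0,0,0,0.077,0,0,0,0,0,0,0.077,0,0,0,0,0,0,0.077,0,0,0]}}

```text
time_s: 16.05
position: [0.523, 0.3557, 0.0364]
tool_rot: [[-0.208, 0.978, 0.001], [0.978, 0.208, 0.001], [0.0, 0.001, -1.0]]
ft_force: [0.3, -0.1, -0.4]
grip_width: 0.0283
```

>>> {"fn": "step_arm", "kwargs": {"steps": [0,0,0,0.003,0,0,0,0,0,0,0.003,0,0,0,0.5,0,0,0.003,0,0,0,0.5,0,0,0.003,0,0,0,0.5,0,0,0.003,0,0,0,0.5,0,0,-0.1,0,0,0,0.5,0,0,-0.2,0,0,0,0.6,0,0,-0.35,0,0,0,0.6,0,0,-0.6,0,0,0,0.6,0,0,-0.7,0,0,0]}}

```text
time_s: 17.05
position: [0.5222, 0.3554, 0.2423]
tool_rot: [[-0.208, 0.978, -0.001], [0.978, 0.208, -0.0], [-0.0, -0.001, -1.0]]
ft_force: [1.0, -0.6, 0.5]
grip_width: 0.0514
```

```bash
python3 go.py; python3 meas.py | grep -E "orange|mount|ridge"; python3 - <<'E'
from h import *
im,_=imaging.get_image('top')
cv2.imwrite('pics/top5.png',cv2.resize(im[120:290,160:480],None,fx=2.5,fy=2.5,interpolation=cv2.INTER_CUBIC))
snap('wrist','w5.png')
E
```

```text
t 17.05 p [0.5222 0.3554 0.2423] yawy 12.0 tilt [-1.e-04 -6.e-04 -1.e+00] w 0.0514 q6 [23.5 11.5] F [ 1.  -0.6  0.5]
orange 35 [324. 191.] [ 0.5889 -0.0152  0.0745] zmax 0.0797
orange 37 [327.2 208. ] [ 0.5433 -0.0242  0.0716] zmax 0.077
orange 39 [295.4 208.6] [0.5405 0.0608 0.0725] zmax 0.0774
orange 101 [189.1 216.4] [0.5224 0.3556 0.0297] zmax 0.0335
orange 31 [320.3 228.4] [ 0.4882 -0.0058  0.0742] zmax 0.08
orange 34 [286.5 231.3] [0.4798 0.0829 0.0748] zmax 0.0801
orange 84 [193.7 236.5] [0.4671 0.3388 0.0312] zmax 0.0339
orange 70 [195.6 258.1] [nan nan nan] zmax 0.0339
ridge ((456.1974792480469, -355.4980163574219), (26.615520477294922, 83.33377838134766), 78.77507019042969) 313 0.08003584775649919
```

View pics/top5.png

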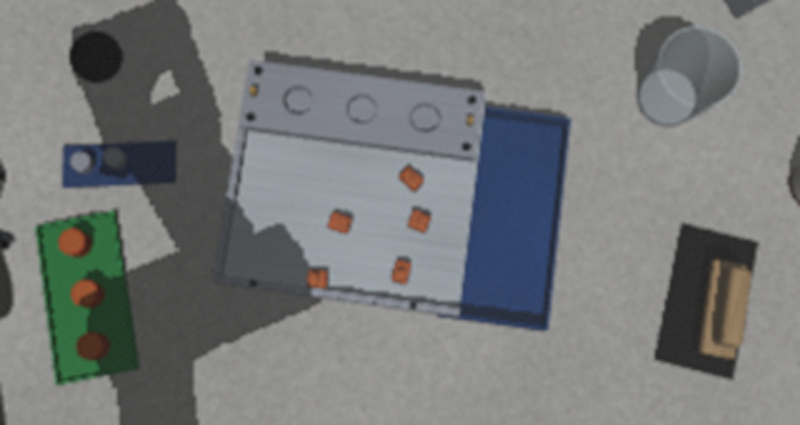

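View pics/w5.png

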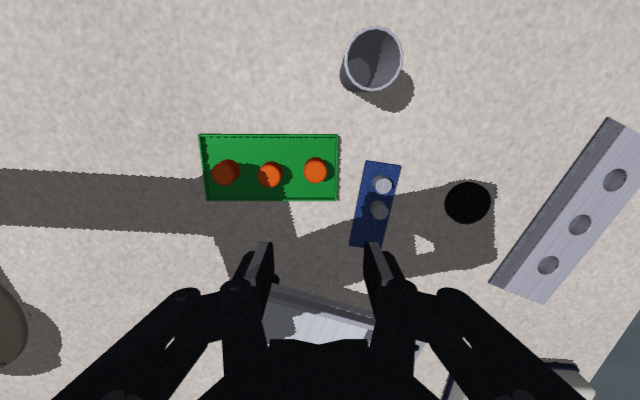

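Step 1 is done: all three mounts stand in the green tray at zoom pixels (72,242), (86,294) and (92,346). One stub was knocked aside, to (318,278). Next is the brush.

```bash
python3 go.py  .5,.05,.24,52 .4562,-.3555,.2,78.8; python3 - <<'E'
import numpy as np
a=np.radians(-7.4);R=np.array([[np.cos(a),-np.sin(a)],[np.sin(a),np.cos(a)]])
o=np.array([.6646,.0386])-R@[.082,.004]; print('o',o)
for p in [(.5889,-.0152),(.5433,-.0242),(.5405,.0608),(.4882,-.0058),(.4798,.0829),(.6736,.1077),(.6556,-.0303)]: print(((np.array(p)-o)@R*1000).round(1))
E
```

```text
t 17.2 p [0.5234 0.356  0.244 ] yawy 12.01 tilt [ 0.0015  0.0071 -1.    ] w 0.0509 q6 [23.5 11.5] F [ 0.4  0.  -1.4]
.5,.05,.24,52 -> [-0.981, -0.288, 0.01] [0.009, 0.001, -0.889]
.4562,-.3555,.2,78.8 -> [-2.273, -0.713, 0.138] [0.009, 0.004, -1.484]
o [0.58276778 0.04519455]
[ 13.9 -59.1]
[-30.2 -73.9]
[-43.9  10. ]
[-87.2 -62.7]
[-107.    24.1]
[82.  73.7]
[ 81.9 -65.5]
```

>>> {"fn": "step_arm", "kwargs": {"steps": [0.6,-0.981,-0.288,0,0,0,-0.889,0.6,-0.981,-0.288,0,0,0,-0.889,0.6,-0.981,-0.288,0,0,0,-0.889,0.6,-0.981,-0.288,0,0,0,-0.889,0.6,-0.981,-0.288,0,0,0,-0.889,0.6,-0.981,-0.288,0,0,0,-0.889,0.6,-0.981,-0.288,0,0,0,-0.889,0.6,-0.981,-0.288,0,0,0,-0.889]}}

```text
time_s: 18.0
position: [0.4987, 0.0474, 0.2392]
tool_rot: [[-0.786, 0.619, -0.003], [0.619, 0.786, 0.0], [0.002, -0.002, -1.0]]
ft_force: [-0.5, 0.6, -1.0]
grip_width: 0.0514
```

```bash
python3 go.py .47,-.2,.24,78.8 .4562,-.3555,.18,78.8
```

```text
t 18.0 p [0.4987 0.0474 0.2392] yawy 51.78 tilt [ 0.002  -0.0015 -1.    ] w 0.0514 q6 [ -8.1 -59.9] F [-0.5  0.6 -1. ]
.47,-.2,.24,78.8 -> [-0.435, -0.707, -0.003] [-0.001, -0.003, -0.6]
.4562,-.3555,.18,78.8 -> [-0.72, -1.142, 0.198] [-0.001, -0.003, -0.6]
```

>>> {"fn": "step_arm", "kwargs": {"steps": [0.7,-0.435,-0.707,0,0,0,-0.6,0.7,-0.435,-0.707,0,0,0,-0.6,0.7,-0.435,-0.707,0,0,0,-0.6,0.7,-0.435,-0.707,0,0,0,-0.6,0.7,-0.435,-0.707,0,0,0,-0.6,0.7,-0.6,-0.99,0,0,0,-0.6,0.7,-0.6,-0.99,0,0,0,-0.6,0.7,-0.6,-0.99,0,0,0,-0.6,0.7,-0.6,-0.99,0,0,0,-0.6]}}

```text
time_s: 18.9
position: [0.4582, -0.2962, 0.239]
tool_rot: [[-0.981, 0.193, -0.001], [0.193, 0.981, 0.002], [0.002, 0.001, -1.0]]
ft_force: [-0.3, 0.8, -0.4]
grip_width: 0.0599
```

```bash
python3 go.py .4562,-.3555,.13,78.8; python3 - <<'E'
from h import *
snap('wrist','w6.png')
E
```

```text
t 18.9 p [ 0.4582 -0.2962  0.239 ] yawy 78.88 tilt [ 0.0017  0.0014 -1.    ] w 0.0599 q6 [ -45.3 -124.2] F [-0.3  0.8 -0.4]
.4562,-.3555,.13,78.8 -> [-0.032, -0.196, 0.363] [0.002, -0.002, 0.002]
```

View pics/w6.png

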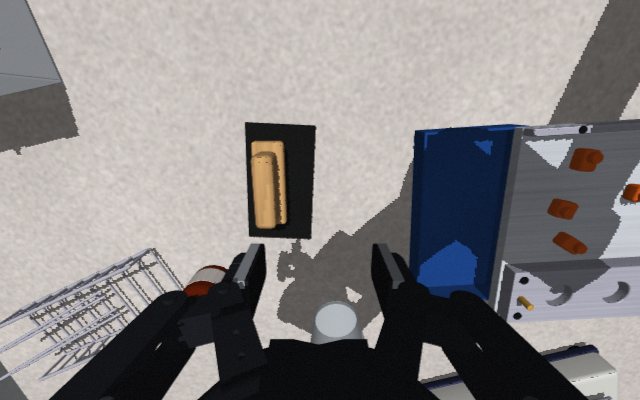

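```bash
cat > brush.py <<'E'
from h import *
im,d=imaging.get_image('wrist');c=imaging.get_calibration('wrist')
K=np.array(c['camera_matrix']);T=np.array(c['world_from_camera'])
u,v=np.meshgrid(np.arange(640),np.arange(400))
P=np.stack([(u-K[0,2])/K[0,0]*d,(v-K[1,2])/K[1,1]*d,d],-1)@T[:3,:3].T+T[:3,3]
hsv=cv2.cvtColor(im,cv2.COLOR_BGR2HSV)
box=(P[...,0]>.36)&(P[...,0]<.55)&(P[...,1]>-.44)&(P[...,1]<-.27)
for z0,z1,n in [(.074,.09,'ridge'),(.036,.05,'back')]:
    m=box&(P[...,2]>z0)&(P[...,2]<z1)&(d>0)
    r=cv2.minAreaRect((P[m][:,:2]*1000).astype(np.float32)); print(n,m.sum(),np.round(r[0],1),np.round(r[1],1),round(r[2],1),np.median(P[m][:,2]).round(4))
m=box&(P[...,2]<.008)&(hsv[...,2]<50)&(d>0)
r=cv2.minAreaRect((P[m][:,:2]*1000).astype(np.float32)); print('mat',np.round(r[0],1),np.round(r[1],1),round(r[2],1))
E
python3 brush.py
```

```text
ridge 1533 [ 454.6 -355.5] [24.  82.7] 79.3 0.0791
back 906 [ 454.4 -355.1] [ 37.6 102.5] 79.5 0.0412
mat [ 466.1 -350.2] [ 88.6 158.5] 76.5
```

```bash
python3 go.py .4548,-.3555,.13,79.4 .4548,-.3555,.064,79.4
```

```text
t 19.0 p [ 0.4586 -0.2937  0.2397] yawy 79.05 tilt [ 0.0012  0.0014 -1.    ] w 0.0596 q6 [ -45.1 -124.2] F [-0.2 -0.6  0.6]
.4548,-.3555,.13,79.4 -> [-0.027, -0.205, 0.365] [0.002, -0.002, -0.008]
.4548,-.3555,.064,79.4 -> [-0.027, -0.206, 0.585] [0.002, -0.002, -0.008]
```

>>> {"fn": "step_arm", "kwargs": {"steps": [0.7,-0.027,-0.205,0.15,0,0,-0.008,0.7,-0.027,-0.205,0.3,0,0,-0.008,0.7,-0.027,-0.205,0.33,0,0,-0.008,0.7,-0.027,-0.205,0.33,0,0,-0.008,0.7,-0.027,-0.205,0.33,0,0,-0.008,0.7,-0.027,-0.205,0.33,0,0,-0.008]}}

```text
time_s: 19.6
position: [0.4555, -0.3564, 0.1434]
tool_rot: [[-0.983, 0.183, 0.002], [0.183, 0.983, -0.002], [-0.003, -0.002, -1.0]]
ft_force: [0.0, -0.9, -0.7]
grip_width: 0.0596
```

```bash
python3 go.py .4548,-.3555,.064,79.4
```

```text
t 19.6 p [ 0.4555 -0.3564  0.1434] yawy 79.46 tilt [-0.0025 -0.0019 -1.    ] w 0.0596 q6 [ -49.8 -129.2] F [ 0.  -0.9 -0.7]
.4548,-.3555,.064,79.4 -> [0.004, 0.003, 0.265] [-0.002, 0.003, 0.001]
```

>>> {"fn": "step_arm", "kwargs": {"steps": [0.7,0.003,0.003,0.12,0,0,0,0.7,0.003,0.003,0.22,0,0,0,0.7,0.003,0.003,0.263,0,0,0,0.7,0.003,0.003,0.263,0,0,0,0.7,0.003,0.003,0.263,0,0,0]}}

```text
time_s: 20.1
position: [0.4545, -0.3565, 0.0642]
tool_rot: [[-0.983, 0.184, 0.002], [0.184, 0.983, -0.002], [-0.002, -0.002, -1.0]]
ft_force: [0.5, 0.5, 0.4]
grip_width: 0.0598
```

>>> {"fn": "step_arm", "kwargs": {"steps": [0,0,0,0,0,0,0,0,0,0,0,0,0,0,0,0,0,0,0,0,0,0,0,0,0,0,0,0,0,0,0,0,0,0,0], "grip_force": 90}}

```text
time_s: 20.6
position: [0.4542, -0.3564, 0.0637]
tool_rot: [[-0.983, 0.185, 0.001], [0.185, 0.983, -0.002], [-0.002, -0.001, -1.0]]
ft_force: [-0.4, 1.8, 5.9]
grip_width: 0.0231
```

```bash
python3 go.py .4548,-.3555,.18,79.4 .46,-.25,.18,82.6
```

```text
t 20.6 p [ 0.4542 -0.3564  0.0637] yawy 79.36 tilt [-0.0016 -0.0013 -1.    ] w 0.0231 q6 [ -49.9 -129.2] F [-0.4  1.8  5.9]
.4548,-.3555,.18,79.4 -> [-0.002, 0.003, -0.388] [-0.002, 0.002, -0.001]
.46,-.25,.18,82.6 -> [0.046, 0.352, -0.388] [-0.002, 0.002, -0.072]
```

```bash
cat > mp.py <<'E'
import sys,numpy as np
a=np.radians(-7.4);R=np.array([[np.cos(a),-np.sin(a)],[np.sin(a),np.cos(a)]]); o=np.array([.58277,.0452])
for s in sys.argv[1:]:
    print(s,(o+R@(np.array(list(map(float,s.split(','))))/1000)).round(4))
E
python3 mp.py -62,100 -62,-130 -62,-140 -9,100 -9,-130
```

```text
-62,100 [0.5342 0.1524]
-62,-130 [ 0.5045 -0.0757]
-62,-140 [ 0.5033 -0.0856]
-9,100 [0.5867 0.1455]
-9,-130 [ 0.5571 -0.0826]
```

>>> {"fn": "step_arm", "kwargs": {"steps": [0,0,0,-0.1,0,0,0,0,0,0,-0.22,0,0,0,0,0,0.1,-0.388,0,0,0,0,0.046,0.352,-0.48,0,0,-0.072,0,0.046,0.352,-0.48,0,0,-0.072,0,0.046,0.352,-0.48,0,0,-0.072,0,0.046,0.352,-0.48,0,0,-0.072]}}

```text
time_s: 21.3
position: [0.4598, -0.2494, 0.207]
tool_rot: [[-0.992, 0.128, 0.001], [0.128, 0.992, -0.001], [-0.001, -0.001, -1.0]]
ft_force: [-0.7, -0.8, -2.2]
grip_width: 0.0226
```

```bash
python3 go.py .5,-.02,.21,82.6; python3 - <<'E'
from h import *
snap('wrist','w7.png')
E
```

```text
t 21.3 p [ 0.4598 -0.2494  0.207 ] yawy 82.67 tilt [-7.e-04 -7.e-04 -1.e+00] w 0.0226 q6 [ -41.5 -124.1] F [-0.7 -0.8 -2.2]
.5,-.02,.21,82.6 -> [-0.035, 0.775, -0.011] [-0.001, 0.001, 0.001]
```

View pics/w7.png

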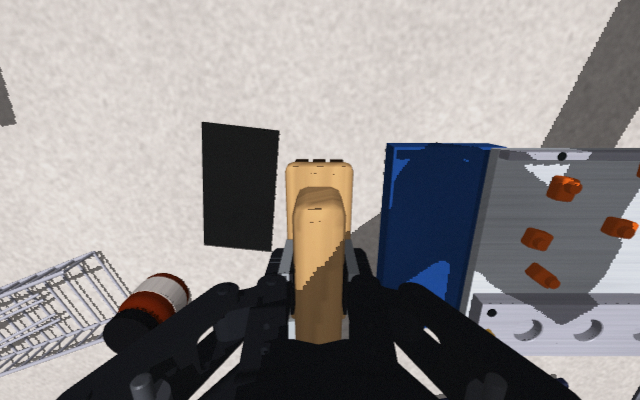

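>>> {"fn": "step_arm", "kwargs": {"steps": [0,-0.035,0.775,-0.011,0,0,0,0,-0.035,0.775,-0.011,0,0,0,0,-0.035,0.775,-0.011,0,0,0,0,-0.035,0.775,-0.011,0,0,0,0,-0.035,0.775,-0.011,0,0,0,0,-0.035,0.775,-0.011,0,0,0,0,-0.035,0.775,-0.011,0,0,0]}}

```text
time_s: 22.05
position: [0.5003, -0.021, 0.2091]
tool_rot: [[-0.992, 0.128, -0.001], [0.128, 0.992, -0.0], [0.001, -0.0, -1.0]]
ft_force: [0.2, -0.7, -0.4]
grip_width: 0.0229
```

```bash
python3 go.py .5342,.1524,.21,82.6
```

```text
t 22.05 p [ 0.5003 -0.021   0.2091] yawy 82.62 tilt [ 1.2e-03 -2.0e-04 -1.0e+00] w 0.0229 q6 [-16.  -98.6] F [ 0.2 -0.7 -0.4]
.5342,.1524,.21,82.6 -> [-0.038, 0.588, -0.003] [-0.0, -0.002, 0.0]
```

>>> {"fn": "step_arm", "kwargs": {"steps": [0,-0.038,0.588,-0.003,0,0,0,0,-0.038,0.588,-0.003,0,0,0,0,-0.038,0.588,-0.003,0,0,0,0,-0.038,0.588,-0.003,0,0,0,0,-0.038,0.588,-0.003,0,0,0,0,-0.038,0.588,0.1,0,0,0,0,-0.038,0.588,0.15,0,0,0,0,-0.038,0.588,0.15,0,0,0]}}

```text
time_s: 22.85
position: [0.5336, 0.1508, 0.1624]
tool_rot: [[-0.991, 0.131, -0.005], [0.131, 0.991, -0.001], [0.005, -0.001, -1.0]]
ft_force: [-0.3, -0.2, -1.4]
grip_width: 0.0231
```

```bash
python3 go.py .5342,.1524,.1185,82.6; python3 - <<'E'
from h import *
snap('wrist','w8.png'); snap('scene','s8.png')
E
```

```text
t 22.85 p [0.5336 0.1508 0.1624] yawy 82.45 tilt [ 0.005  -0.0014 -1.    ] w 0.0231 q6 [  3.6 -78.9] F [-0.3 -0.2 -1.4]
.5342,.1524,.1185,82.6 -> [-0.002, 0.006, 0.146] [-0.002, -0.006, -0.003]
```

View pics/w8.png

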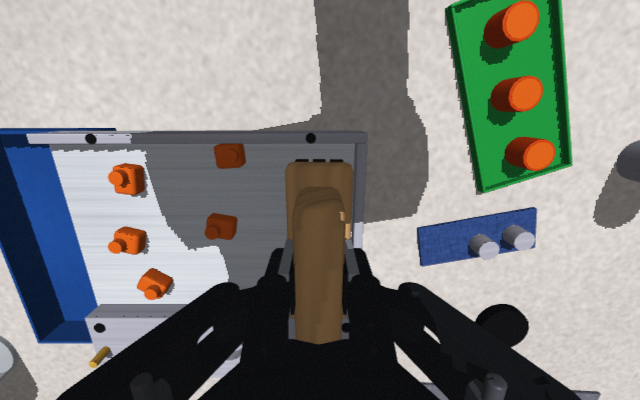

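View pics/s8.png

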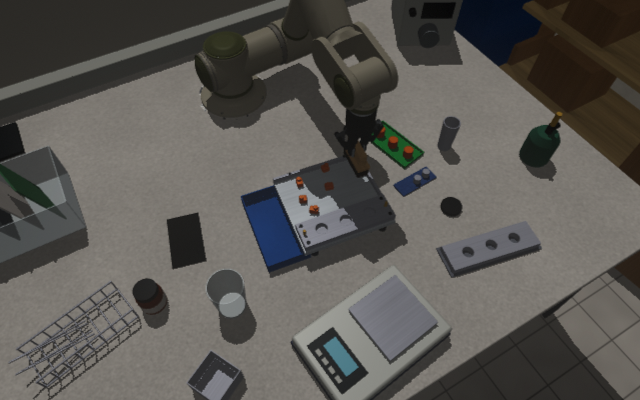

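>>> {"fn": "step_arm", "kwargs": {"steps": [0,-0.002,0.006,0.08,0,0,0,0,-0.002,0.006,0.14,0,0,0,0,-0.002,0.006,0.144,0,0,0,0,-0.002,0.006,0.144,0,0,0,0,-0.002,0.006,0.144,0,0,0]}}

```text
time_s: 23.45
position: [0.5357, 0.1544, 0.1231]
tool_rot: [[-0.992, 0.129, 0.003], [0.129, 0.992, 0.0], [-0.003, 0.0, -1.0]]
ft_force: [-0.4, -0.4, -1.6]
grip_width: 0.0228
```

```bash
python3 go.py .5342,.1524,.1185,82.6 .5045,-.0757,.1185,82.6
```

```text
t 23.45 p [0.5357 0.1544 0.1231] yawy 82.58 tilt [-2.5e-03  4.0e-04 -1.0e+00] w 0.0228 q6 [  3.9 -78.7] F [-0.4 -0.4 -1.6]
.5342,.1524,.1185,82.6 -> [0.004, -0.007, 0.015] [0.001, 0.003, -0.0]
.5045,-.0757,.1185,82.6 -> [0.004, -0.774, 0.015] [0.001, 0.003, -0.0]
```

>>> {"fn": "step_arm", "kwargs": {"steps": [0,0.004,-0.03,0.013,0,0,0,0,0.004,-0.07,0.013,0,0,0,0,0.004,-0.11,0.013,0,0,0,0,0.004,-0.15,0.013,0,0,0,0,0.004,-0.19,0.013,0,0,0,0,0.004,-0.23,0.013,0,0,0,0,0.004,-0.27,0.013,0,0,0,0,0.004,-0.31,0.013,0,0,0,0,0.004,-0.35,0.013,0,0,0,0,0.004,-0.38,0.013,0,0,0]}}

```text
time_s: 24.45
position: [0.5189, 0.0407, 0.1177]
tool_rot: [[-0.992, 0.129, 0.0], [0.129, 0.992, -0.0], [-0.0, -0.0, -1.0]]
ft_force: [-0.7, -0.3, -1.6]
grip_width: 0.0228
```

```bash
python3 go.py .5045,-.0757,.1185,82.6; python3 - <<'E'
from h import *
snap('wrist','w9.png'); snap('top','t9.png')
E
```

```text
t 24.45 p [0.5189 0.0407 0.1177] yawy 82.58 tilt [-0.e+00 -1.e-04 -1.e+00] w 0.0228 q6 [ -8.6 -91.1] F [-0.7 -0.3 -1.6]
.5045,-.0757,.1185,82.6 -> [-0.002, -0.391, -0.002] [-0.0, 0.0, -0.0]
```

View pics/w9.png

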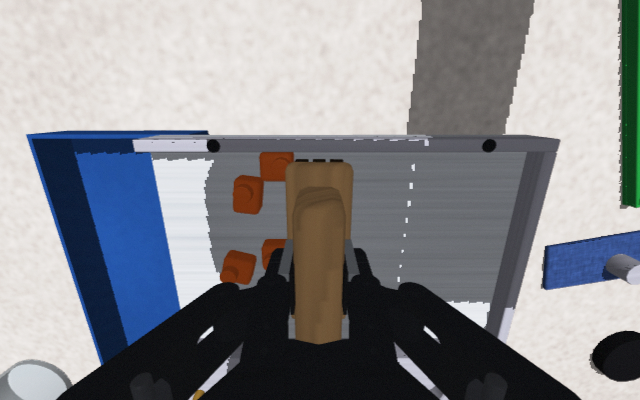

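>>> {"fn": "step_arm", "kwargs": {"steps": [0,-0.002,-0.04,-0.001,0,0,0,0,-0.002,-0.08,-0.001,0,0,0,0,-0.002,-0.12,-0.001,0,0,0,0,-0.002,-0.16,-0.001,0,0,0,0,-0.002,-0.2,-0.001,0,0,0,0,-0.002,-0.24,-0.001,0,0,0,0,-0.002,-0.28,-0.001,0,0,0,0,-0.002,-0.32,-0.001,0,0,0,0,-0.002,-0.36,-0.001,0,0,0,0,-0.002,-0.4,-0.001,0,0,0]}}

```text
time_s: 25.55
position: [0.5041, -0.0783, 0.1181]
tool_rot: [[-0.992, 0.129, 0.0], [0.129, 0.992, -0.0], [-0.0, -0.0, -1.0]]
ft_force: [0.3, -0.4, -0.9]
grip_width: 0.0226
```

>>> {"fn": "step_arm", "kwargs": {"steps": [0,0,-0.02,0,0,0,0,0,0,-0.03,0,0,0,0,0,0,-0.03,0,0,0,0,0,0,-0.03,0,0,0,0]}}

```text
time_s: 25.95
position: [0.503, -0.0859, 0.118]
tool_rot: [[-0.992, 0.128, -0.0], [0.128, 0.992, 0.0], [0.0, 0.0, -1.0]]
ft_force: [-0.3, -0.2, -1.2]
grip_width: 0.023
```

```bash
python3 go.py .50,-.05,.21,82.6 .5867,.1455,.21,82.6; python3 - <<'E'
from h import *
snap('wrist','w10.png'); snap('scene','s10.png')
E
```

```text
t 25.95 p [ 0.503  -0.0859  0.118 ] yawy 82.62 tilt [ 1.e-04  1.e-04 -1.e+00] w 0.023 q6 [ -23.  -105.6] F [-0.3 -0.2 -1.2]
.50,-.05,.21,82.6 -> [0.025, 0.118, -0.307] [0.0, -0.0, 0.001]
.5867,.1455,.21,82.6 -> [-0.178, 0.801, -0.307] [0.0, -0.0, 0.001]
```

View pics/w10.png

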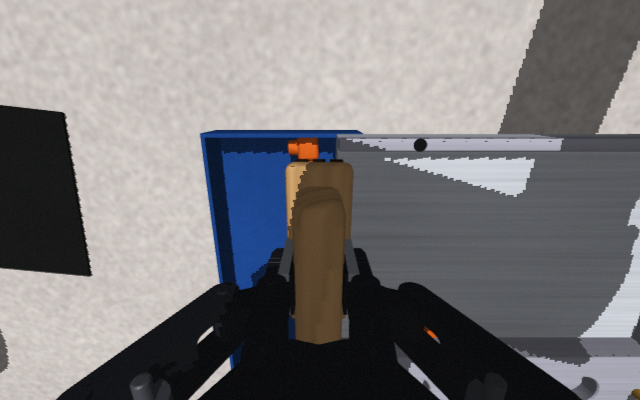

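>>> {"fn": "step_arm", "kwargs": {"steps": [0,0,0,-0.15,0,0,0,0,0.025,0.1,-0.3,0,0,0,0,0.025,0.25,-0.307,0,0,0,0,0.025,0.4,-0.307,0,0,0,0,0.025,0.5,-0.307,0,0,0,0,0.025,0.5,-0.307,0,0,0,0,0.025,0.5,-0.307,0,0,0]}}

```text
time_s: 26.75
position: [0.5147, 0.0642, 0.21]
tool_rot: [[-0.992, 0.127, -0.0], [0.127, 0.992, -0.0], [0.0, -0.0, -1.0]]
ft_force: [0.2, -0.2, -1.3]
grip_width: 0.0226
```

```bash
python3 go.py .5867,.1455,.18,82.6; python3 meas.py | grep -E "orange"; python3 - <<'E'
from h import *
im,_=imaging.get_image('top')
cv2.imwrite('pics/top11.png',cv2.resize(im[120:290,160:480],None,fx=2.5,fy=2.5,interpolation=cv2.INTER_CUBIC))
snap('wrist','w11.png')
E
```

```text
t 26.75 p [0.5147 0.0642 0.21  ] yawy 82.71 tilt [ 2.e-04 -2.e-04 -1.e+00] w 0.0226 q6 [ -6.  -88.7] F [ 0.2 -0.2 -1.3]
.5867,.1455,.18,82.6 -> [-0.204, 0.299, 0.1] [-0.0, -0.0, 0.002]
orange 9 [326.7 191.9] [nan nan nan] zmax 0.1943
orange 37 [354.8 207.5] [nan nan nan] zmax 0.0244
orange 93 [188.8 216.5] [0.5222 0.3563 0.0298] zmax 0.0329
orange 31 [354.  218.2] [ 0.5223 -0.1006  0.0251] zmax 0.0288
orange 94 [193.9 236.9] [0.4661 0.3384 0.0303] zmax 0.0335
orange 80 [351.2 238.9] [ 0.4651 -0.0928  0.022 ] zmax 0.026
orange 93 [195.9 257.9] [0.4097 0.3293 0.0303] zmax 0.0336Traceback (most recent call last):
  File "meas.py", line 25, in <module>
    W=np.array([Zp(p,.081)[:2] for p in np.argwhere(m)[:,::-1]],np.float32); print('ridge',cv2.minAreaRect(W*1000),m.sum(),np.nanmedian(P[m][:,2]))
                                                                                           ~~~~~~~~~~~~~~~^^^^^^^^
cv2.error: OpenCV(4.12.0) /io/opencv/modules/imgproc/src/convhull.cpp:143: error: (-215:Assertion failed) total >= 0 && (depth == CV_32F || depth == CV_32S) in function 'convexHull'
```

View pics/top11.png

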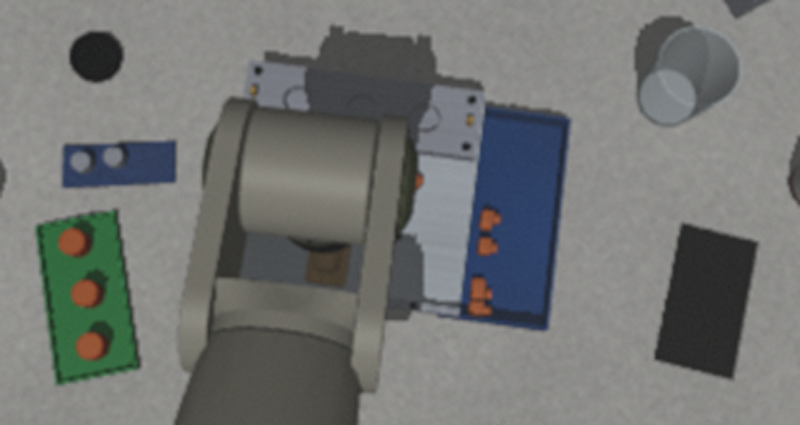

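View pics/w11.png

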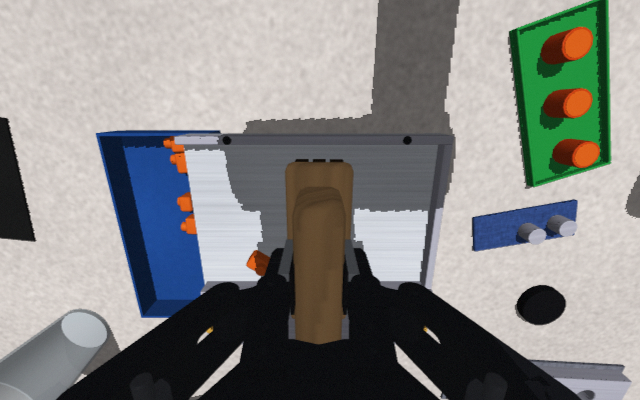

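```bash
python3 mp.py -12,10 ; python3 go.py .5721,.0566,.16,82.6
```

```text
-12,10 [0.5722 0.0567]
t 26.9 p [0.5148 0.0627 0.21  ] yawy 82.55 tilt [ 2.e-04 -2.e-04 -1.e+00] w 0.0229 q6 [ -6.1 -88.7] F [ 0.5 -0.5 -1.1]
.5721,.0566,.16,82.6 -> [-0.192, 0.004, 0.167] [-0.0, -0.0, -0.001]
```

>>> {"fn": "step_arm", "kwargs": {"steps": [0,-0.192,0.004,0.05,0,0,0,0,-0.192,0.004,0.1,0,0,0,0,-0.192,0.004,0.167,0,0,0,0,-0.192,0.004,0.167,0,0,0,0,-0.192,0.004,0.167,0,0,0,0,-0.192,0.004,0.167,0,0,0]}}

```text
time_s: 27.5
position: [0.5725, 0.0569, 0.1613]
tool_rot: [[-0.992, 0.129, 0.002], [0.129, 0.992, -0.0], [-0.002, 0.0, -1.0]]
ft_force: [0.7, -0.2, -1.3]
grip_width: 0.023
```

```bash
python3 go.py .5722,.0567,.119,82.6
```

```text
t 27.5 p [0.5725 0.0569 0.1613] yawy 82.58 tilt [-0.002  0.    -1.   ] w 0.023 q6 [ -6.1 -88.7] F [ 0.7 -0.2 -1.3]
.5722,.0567,.119,82.6 -> [0.001, -0.001, 0.141] [0.0, 0.003, -0.0]
```

>>> {"fn": "step_arm", "kwargs": {"steps": [0,0,0,0.08,0,0,0,0,0,0,0.13,0,0,0,0,0,0,0.141,0,0,0,0,0,0,0.141,0,0,0,0,0,-0.04,0.141,0,0,0,0,0,-0.08,0.141,0,0,0,0,0,-0.12,0.141,0,0,0,0,0,-0.16,0.141,0,0,0,0,0,-0.2,0.141,0,0,0,0,0,-0.24,0.141,0,0,0]}}

```text
time_s: 28.5
position: [0.5627, -0.0154, 0.1178]
tool_rot: [[-0.992, 0.129, 0.0], [0.129, 0.992, -0.0], [-0.0, -0.0, -1.0]]
ft_force: [0.3, -0.4, -1.0]
grip_width: 0.023
```

>>> {"fn": "step_arm", "kwargs": {"steps": [0,0,-0.04,0,0,0,0,0,0,-0.08,0,0,0,0,0,0,-0.12,0,0,0,0,0,0,-0.16,0,0,0,0,0,0,-0.2,0,0,0,0,0,0,-0.23,0,0,0,0,0,0,-0.26,0,0,0,0,0,0,-0.26,0,0,0,0,0,0,-0.26,-0.15,0,0,0,0,0,-0.26,-0.3,0,0,0]}}

```text
time_s: 29.5
position: [0.5523, -0.0911, 0.2081]
tool_rot: [[-0.992, 0.129, -0.003], [0.129, 0.992, 0.001], [0.003, 0.001, -1.0]]
ft_force: [0.6, -0.7, -1.1]
grip_width: 0.0227
```

```bash
python3 go.py .47,-.25,.21,79 .4661,-.3502,.13,76.5; python3 - <<'E'
from h import *
im,_=imaging.get_image('top')
cv2.imwrite('pics/top12.png',cv2.resize(im[120:290,160:480],None,fx=2.5,fy=2.5,interpolation=cv2.INTER_CUBIC))
snap('wrist','w12.png')
E
```

```text
t 29.5 p [ 0.5523 -0.0911  0.2081] yawy 82.61 tilt [ 2.9e-03  9.0e-04 -1.0e+00] w 0.0227 q6 [ -21.5 -104.1] F [ 0.6 -0.7 -1.1]
.47,-.25,.21,79 -> [0.204, -0.561, -0.006] [0.001, -0.004, 0.08]
.4661,-.3502,.13,76.5 -> [0.173, -0.894, 0.26] [0.001, -0.004, 0.136]
```

View pics/top12.png

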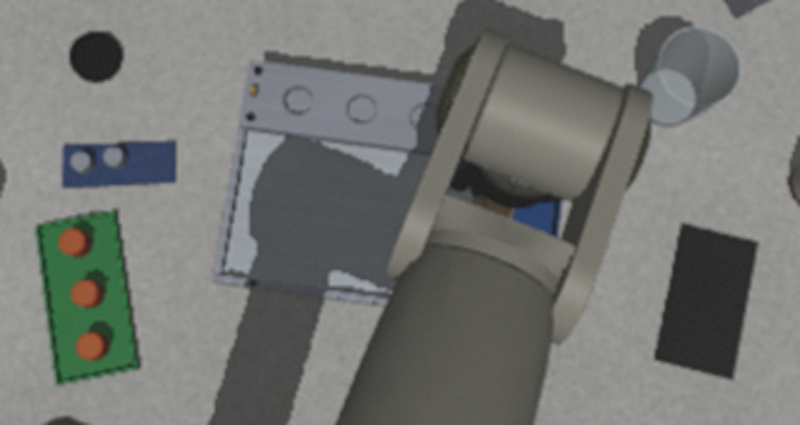

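View pics/w12.png

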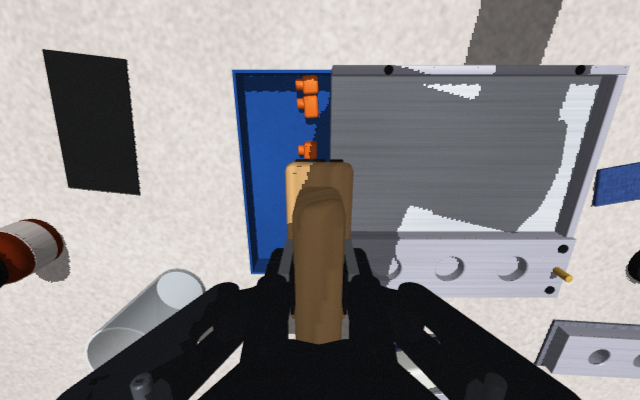

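>>> {"fn": "step_arm", "kwargs": {"steps": [0,0.204,-0.561,0,0,0,0.08,0,0.204,-0.561,0,0,0,0.08,0,0.204,-0.561,0,0,0,0.08,0,0.204,-0.561,0,0,0,0.08,0,0.204,-0.561,0,0,0,0.08,0,0.173,-0.894,0.05,0,0,0.136,0,0.173,-0.894,0.05,0,0,0.136,0,0.173,-0.894,0.05,0,0,0.136,0,0.173,-0.894,0.05,0,0,0.136,0,0.173,-0.894,0.05,0,0,0.136]}}

```text
time_s: 30.6
position: [0.4672, -0.3494, 0.1926]
tool_rot: [[-0.973, 0.232, -0.0], [0.232, 0.973, 0.001], [0.0, 0.001, -1.0]]
ft_force: [-0.3, 0.2, -1.5]
grip_width: 0.023
```

```bash
python3 go.py .4661,-.3502,.075,76.5; python3 meas.py 2>/dev/null| grep -E "orange"; python3 - <<'E'
from h import *
im,_=imaging.get_image('top')
cv2.imwrite('pics/top13.png',cv2.resize(im[120:290,160:480],None,fx=2.5,fy=2.5,interpolation=cv2.INTER_CUBIC))
E
```

```text
t 30.6 p [ 0.4672 -0.3494  0.1926] yawy 76.56 tilt [ 4.e-04  7.e-04 -1.e+00] w 0.023 q6 [ -48.4 -125. ] F [-0.3  0.2 -1.5]
.4661,-.3502,.075,76.5 -> [0.003, -0.004, 0.392] [0.001, -0.001, 0.001]
orange 89 [188.6 216.4] [nan nan nan] zmax 0.0344
orange 82 [351.1 238.5] [ 0.4658 -0.0918  0.0284] zmax 0.0253
orange 89 [193.7 236.8] [0.4664 0.3388 0.0304] zmax 0.0338
orange 90 [195.9 257.9] [0.4097 0.329  0.0313] zmax 0.0337
```

View pics/top13.png

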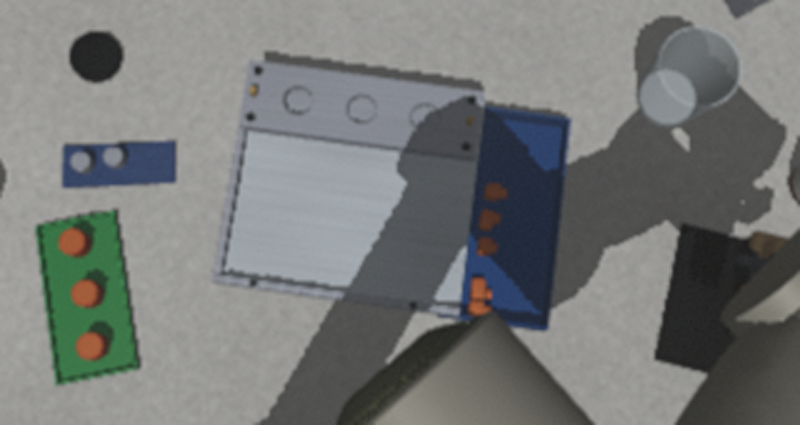

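All five stubs lie in the catch tray, at zoom pixels (496,192), (488,220), (487,245), (480,288) and (478,305), and the floor is clear. Now I'll set the brush back.

>>> {"fn": "step_arm", "kwargs": {"steps": [0,0.003,-0.004,0.15,0,0,0,0,0.003,-0.004,0.3,0,0,0,0,0.003,-0.004,0.39,0,0,0,0,0.003,-0.004,0.39,0,0,0,0,0.003,-0.004,0.41,0,0,0,0,0.003,-0.004,0.42,0,0,0,0,0.003,-0.004,0.424,0,0,0,0,0.003,-0.004,0.424,0,0,0]}}

```text
time_s: 31.5
position: [0.466, -0.3519, 0.0664]
tool_rot: [[-0.972, 0.234, 0.001], [0.234, 0.972, -0.001], [-0.001, -0.001, -1.0]]
ft_force: [0.1, 0.7, -2.2]
grip_width: 0.0229
```

>>> {"fn": "step_arm", "kwargs": {"steps": [0,0,0,0.004,0,0,0,0,0,0,0.007,0,0,0,0,0,0,0.009,0,0,0,0,0,0,0.009,0,0,0]}}

```text
time_s: 31.9
position: [0.4658, -0.3518, 0.0638]
tool_rot: [[-0.972, 0.234, 0.001], [0.234, 0.972, -0.001], [-0.001, -0.001, -1.0]]
ft_force: [-2.3, 2.3, 6.2]
grip_width: 0.0231
```

Contact. Release slowly and retreat.

>>> {"fn": "step_arm", "kwargs": {"steps": [0.6,0,0,0,0,0,0,0.6,0,0,0,0,0,0,0.6,0,0,0,0,0,0,0.6,0,0,0,0,0,0,0.6,0,0,-0.1,0,0,0,0.6,0,0,-0.25,0,0,0,0.6,0,0,-0.4,0,0,0,0.6,0,0,-0.55,0,0,0,0.6,0,0.3,-0.6,0,0,0,0.6,0,0.3,-0.6,0,0,0]}}

```text
time_s: 32.9
position: [0.4869, -0.2634, 0.2442]
tool_rot: [[-0.972, 0.235, 0.002], [0.235, 0.972, -0.001], [-0.002, -0.001, -1.0]]
ft_force: [0.6, 0.2, -0.1]
grip_width: 0.0513
```

```bash
python3 brush.py; python3 go.py .5,-.05,.24,45
```

```text
ridge 1546 [ 467.3 -346.1] [23.8 81.6] 76.3 0.0793
back 967 [ 468.  -346.1] [ 38.  102.8] 76.6 0.0415
mat [ 467.4 -345. ] [ 89.  158.2] 76.6
t 32.95 p [ 0.488  -0.2579  0.2451] yawy 76.66 tilt [-0.0024  0.0014 -1.    ] w 0.0513 q6 [ -40.2 -116.9] F [1.6 5.  1.7]
.5,-.05,.24,45 -> [0.121, 0.683, 0.017] [0.003, 0.003, 0.704]
```

>>> {"fn": "step_arm", "kwargs": {"steps": [0.6,0.121,0.683,0.017,0,0,0.704,0.6,0.121,0.683,0.017,0,0,0.704,0.6,0.121,0.683,0.017,0,0,0.704,0.6,0.121,0.683,0.017,0,0,0.704,0.6,0.121,0.683,0.017,0,0,0.704,0.6,0.121,0.683,0.017,0,0,0.704,0.6,0.121,0.683,0.017,0,0,0.704], "grip_force": 50}}

```text
time_s: 33.65
position: [0.4994, -0.0568, 0.2377]
tool_rot: [[-0.705, 0.709, 0.0], [0.709, 0.705, -0.0], [-0.0, -0.0, -1.0]]
ft_force: [-0.2, -0.4, -0.0]
grip_width: 0.0511
```

```bash
 python3 go.py .57,.15,.24,10
```

```text
t 33.65 p [ 0.4994 -0.0568  0.2377] yawy 44.86 tilt [-3.e-04 -2.e-04 -1.e+00] w 0.0511 q6 [-20.  -64.9] F [-0.2 -0.4 -0. ]
.57,.15,.24,10 -> [0.323, 0.653, -0.008] [-0.0, 0.0, 0.775]
```

>>> {"fn": "step_arm", "kwargs": {"steps": [0.6,0.323,0.653,0,0,0,0.775,0.6,0.323,0.653,0,0,0,0.775,0.6,0.323,0.653,0,0,0,0.775,0.6,0.323,0.653,0,0,0,0.775,0.6,0.323,0.653,0,0,0,0.775,0.6,0.323,0.653,0,0,0,0.775,0.6,0.323,0.653,0,0,0,0.775,0.6,0.323,0.653,0,0,0,0.775]}}

```text
time_s: 34.45
position: [0.5702, 0.1486, 0.2376]
tool_rot: [[-0.171, 0.985, -0.0], [0.985, 0.171, -0.0], [-0.0, -0.0, -1.0]]
ft_force: [-0.7, -0.4, -0.4]
grip_width: 0.0515
```

```bash
 python3 go.py .6,.29,.2,10; cat > samp.py <<'E'
from h import *
im,d=snap('wrist','ws.png');c=imaging.get_calibration('wrist')
K=np.array(c['camera_matrix']);T=np.array(c['world_from_camera'])
u,v=np.meshgrid(np.arange(640),np.arange(400))
P=np.stack([(u-K[0,2])/K[0,0]*d,(v-K[1,2])/K[1,1]*d,d],-1)@T[:3,:3].T+T[:3,3]
m=(P[...,0]>.57)&(P[...,0]<.67)&(P[...,1]>.24)&(P[...,1]<.41)&(P[...,2]>.022)&(P[...,2]<.04)&(d>0)
n,l,st,ce=cv2.connectedComponentsWithStats(m.astype(np.uint8))
for i in range(1,n):
    if st[i,4]>40:
        q=P[l==i]; print(st[i,4],ce[i].round(),((q.min(0)+q.max(0))/2).round(4),(q.max(0)-q.min(0)).round(4),np.median(q[:,2]).round(4))
E
python3 samp.py
```

```text
t 34.45 p [0.5702 0.1486 0.2376] yawy 9.86 tilt [-3.e-04 -4.e-04 -1.e+00] w 0.0515 q6 [ 3.1 -6.7] F [-0.7 -0.4 -0.4]
.6,.29,.2,10 -> [0.448, 0.179, 0.125] [-0.001, 0.0, -0.003]
374 [392.  27.] [0.6199 0.3211 0.0243] [0.0214 0.0215 0.0045] 0.0244
```

View pics/ws.png

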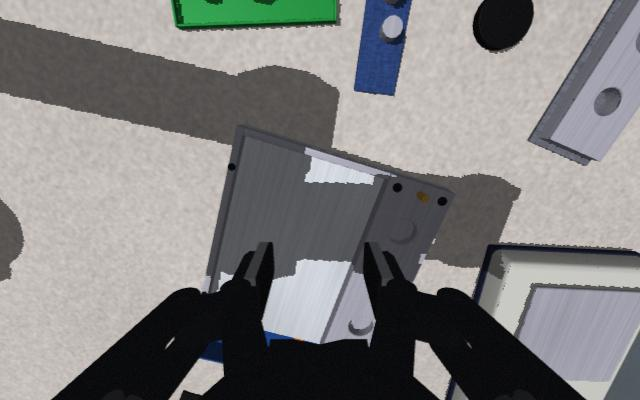

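>>> {"fn": "step_arm", "kwargs": {"steps": [0.6,0.36,0.18,0.12,0,0,0,0.6,0.36,0.18,0.12,0,0,0,0.6,0.36,0.18,0.12,0,0,0,0.6,0.36,0.18,0.12,0,0,0,0.6,0.36,0.18,0.12,0,0,0,0.6,0.36,0.18,0.12,0,0,0]}}

```text
time_s: 35.1
position: [0.6049, 0.2643, 0.2025]
tool_rot: [[-0.171, 0.985, 0.001], [0.985, 0.171, -0.0], [-0.0, 0.001, -1.0]]
ft_force: [0.0, 0.2, 0.4]
grip_width: 0.0512
```

```bash
python3 samp.py; python3 go.py 
```

```text
361 [343.  96.] [0.6141 0.3576 0.0242] [0.0213 0.021  0.0043] 0.0242
323 [342. 133.] [0.62   0.3214 0.0246] [0.021  0.0212 0.0049] 0.0243
t 35.15 p [0.6049 0.2644 0.2026] yawy 9.83 tilt [-2.e-04  1.e-03 -1.e+00] w 0.0515 q6 [13.4  3.5] F [ 0.8 -0.1  0.4]
```

View pics/ws.png

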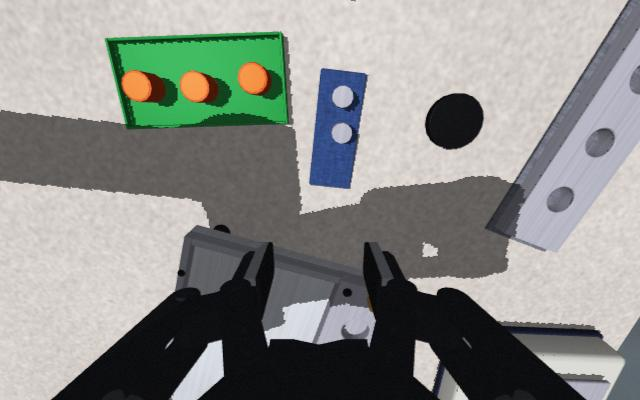

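```bash
python3 go.py .6205,.32,.1,10
```

```text
t 35.15 p [0.6049 0.2644 0.2026] yawy 9.83 tilt [-2.e-04  1.e-03 -1.e+00] w 0.0515 q6 [13.4  3.5] F [ 0.8 -0.1  0.4]
.6205,.32,.1,10 -> [0.174, 0.083, 0.342] [0.001, 0.0, -0.004]
```

>>> {"fn": "step_arm", "kwargs": {"steps": [0.6,0.174,0.083,0.15,0,0,0,0.6,0.174,0.083,0.3,0,0,0,0.6,0.174,0.083,0.342,0,0,0,0.6,0.174,0.083,0.342,0,0,0,0.6,0.174,0.083,0.342,0,0,0,0.6,0.174,0.083,0.342,0,0,0]}}

```text
time_s: 35.75
position: [0.6212, 0.3211, 0.102]
tool_rot: [[-0.171, 0.985, 0.004], [0.985, 0.171, 0.001], [0.001, 0.004, -1.0]]
ft_force: [0.6, -0.3, 0.5]
grip_width: 0.0511
```

```bash
python3 samp.py; python3 go.py .62,.321,.07,10 .62,.321,.0355,10
```

```text
650 [317. 167.] [0.6136 0.3579 0.0241] [0.0213 0.0215 0.0038] 0.0241
557 [317. 213.] [0.6202 0.3218 0.024 ] [0.0215 0.0214 0.0038] 0.0241
t 35.8 p [0.6211 0.3212 0.1019] yawy 9.88 tilt [ 5.0e-04  4.2e-03 -1.0e+00] w 0.0513 q6 [17.7  7.8] F [0.4 0.3 0.5]
.62,.321,.07,10 -> [-0.0, -0.004, 0.106] [0.005, -0.001, -0.003]
.62,.321,.0355,10 -> [-0.0, -0.005, 0.221] [0.005, -0.001, -0.003]
```

View pics/ws.png

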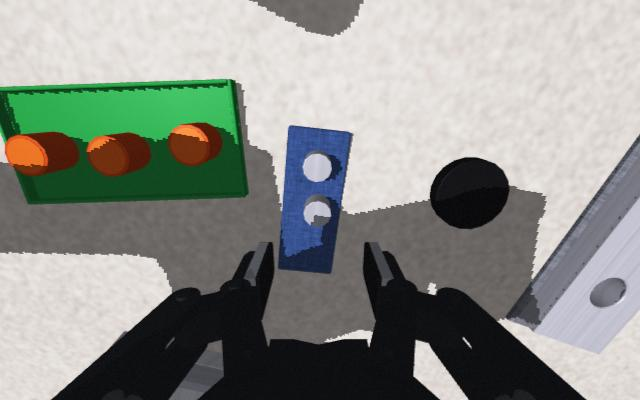

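>>> {"fn": "step_arm", "kwargs": {"steps": [0.6,0,-0.004,0.1,0,0,0,0.6,0,-0.004,0.19,0,0,0,0.6,0,-0.004,0.221,0,0,0,0.6,0,-0.004,0.221,0,0,0,0.6,0,-0.004,0.221,0,0,0]}}

```text
time_s: 36.3
position: [0.6199, 0.3216, 0.0348]
tool_rot: [[-0.172, 0.985, 0.003], [0.985, 0.172, 0.001], [0.0, 0.003, -1.0]]
ft_force: [0.5, 0.6, -0.2]
grip_width: 0.0512
```

```bash
python3 go.py .62,.321,.0355,10
```

```text
t 36.3 p [0.6199 0.3216 0.0348] yawy 9.92 tilt [ 4.0e-04  2.9e-03 -1.0e+00] w 0.0512 q6 [17.7  7.8] F [ 0.5  0.6 -0.2]
.62,.321,.0355,10 -> [-0.002, 0.0, -0.002] [0.004, -0.0, -0.002]
```

>>> {"fn": "step_arm", "kwargs": {"steps": [0.6,0,0,-0.004,0,0,0,0,0,0,-0.004,0,0,0,0,0,0,-0.004,0,0,0,0,0,0,-0.004,0,0,0,0,0,0,-0.004,0,0,0,0,0,0,-0.004,0,0,0]}}

```text
time_s: 36.9
position: [0.6192, 0.3216, 0.0351]
tool_rot: [[-0.173, 0.985, 0.001], [0.985, 0.173, 0.0], [0.0, 0.001, -1.0]]
ft_force: [-1.4, -0.7, 5.9]
grip_width: 0.0189
```

```bash
python3 go.py .62,.321,.17,10 .6736,.1077,.17,-7.4
```

```text
t 36.9 p [0.6192 0.3216 0.0351] yawy 9.93 tilt [ 1.0e-04  1.3e-03 -1.0e+00] w 0.0189 q6 [17.8  7.8] F [-1.4 -0.7  5.9]
.62,.321,.17,10 -> [-0.002, 0.003, -0.45] [0.002, -0.0, -0.001]
.6736,.1077,.17,-7.4 -> [-0.734, 0.056, -0.45] [0.002, -0.0, 0.385]
```

>>> {"fn": "step_arm", "kwargs": {"steps": [0,0,0,-0.06,0,0,0,0,0,0,-0.16,0,0,0,0,0,0,-0.3,0,0,0,0,-0.2,0.02,-0.45,0,0,0.1,0,-0.734,0.056,-0.45,0,0,0.385,0,-0.734,0.056,-0.45,0,0,0.385,0,-0.734,0.056,-0.45,0,0,0.385,0,-0.734,0.056,-0.45,0,0,0.385,0,-0.734,0.056,-0.45,0,0,0.385]}}

```text
time_s: 37.8
position: [0.6745, 0.103, 0.1692]
tool_rot: [[0.134, 0.991, 0.001], [0.991, -0.134, -0.001], [-0.001, 0.001, -1.0]]
ft_force: [-0.2, 0.4, -0.4]
grip_width: 0.0187
```

```bash
python3 go.py .6646,.0388,.125,-7.4; python3 - <<'E'
from h import *
snap('wrist','w14.png')
E
```

```text
t 37.8 p [0.6745 0.103  0.1692] yawy -7.69 tilt [-8.e-04  8.e-04 -1.e+00] w 0.0187 q6 [-1.2  6.5] F [-0.2  0.4 -0.4]
.6646,.0388,.125,-7.4 -> [-0.216, -0.004, 0.147] [0.001, 0.001, -0.007]
```

View pics/w14.png

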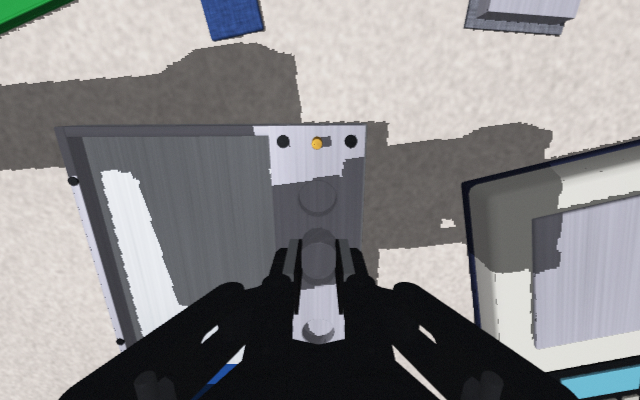

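>>> {"fn": "step_arm", "kwargs": {"steps": [0,-0.216,-0.004,0,0,0,0,0,-0.216,-0.004,0.1,0,0,0,0,-0.216,-0.004,0.147,0,0,0,0,-0.216,-0.004,0.147,0,0,0,0,-0.216,-0.004,0.147,0,0,0,0,-0.216,-0.004,0.147,0,0,0]}}

```text
time_s: 38.45
position: [0.6644, 0.0444, 0.1261]
tool_rot: [[0.127, 0.992, 0.002], [0.992, -0.127, -0.0], [0.0, 0.002, -1.0]]
ft_force: [-0.0, 0.6, -0.3]
grip_width: 0.0191
```

```bash
python3 go.py .6646,.0388,.108,-7.4
```

```text
t 38.45 p [0.6644 0.0444 0.1261] yawy -7.32 tilt [ 1.e-04  2.e-03 -1.e+00] w 0.0191 q6 [-6.3  1. ] F [-0.   0.6 -0.3]
.6646,.0388,.108,-7.4 -> [-0.019, 0.003, 0.06] [0.003, -0.0, 0.002]
```

>>> {"fn": "step_arm", "kwargs": {"steps": [0,-0.019,0.003,0.04,0,0,0,0,-0.019,0.003,0.055,0,0,0,0,-0.019,0.003,0.055,0,0,0,0,-0.019,0.003,0.055,0,0,0]}}

```text
time_s: 38.85
position: [0.6641, 0.0376, 0.1083]
tool_rot: [[0.129, 0.992, -0.0], [0.992, -0.129, 0.0], [0.0, -0.0, -1.0]]
ft_force: [-0.9, 1.2, -0.5]
grip_width: 0.0192
```

```bash
python3 go.py .6646,.0388,.0925,-7.4; python3 - <<'E'
from h import *
snap('wrist','w15.png')
E
```

```text
t 38.85 p [0.6641 0.0376 0.1083] yawy -7.4 tilt [ 0.e+00 -3.e-04 -1.e+00] w 0.0192 q6 [-6.9  0.5] F [-0.9  1.2 -0.5]
.6646,.0388,.0925,-7.4 -> [0.004, 0.001, 0.053] [-0.0, -0.0, -0.0]
```

View pics/w15.png

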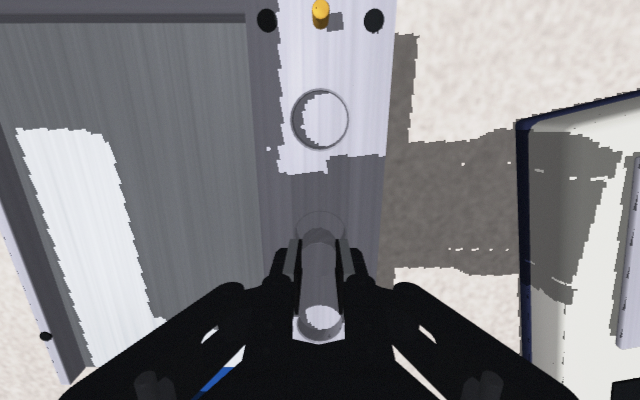

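>>> {"fn": "step_arm", "kwargs": {"steps": [0,0.003,0.001,0.012,0,0,0,0,0.003,0.001,0.024,0,0,0,0,0.003,0.001,0.036,0,0,0,0,0.003,0.001,0.044,0,0,0,0,0.003,0.001,0.044,0,0,0]}}

```text
time_s: 39.4
position: [0.6643, 0.0385, 0.0947]
tool_rot: [[0.129, 0.992, -0.001], [0.992, -0.129, 0.0], [-0.0, -0.001, -1.0]]
ft_force: [-0.2, 0.1, 0.6]
grip_width: 0.0187
```

>>> {"fn": "step_arm", "kwargs": {"steps": [0,0,0,0.004,0,0,0,0,0,0,0.006,0,0,0,0,0,0,0.006,0,0,0]}}

```text
time_s: 39.7
position: [0.6645, 0.0385, 0.0934]
tool_rot: [[0.129, 0.992, -0.0], [0.992, -0.129, 0.0], [0.0, -0.0, -1.0]]
ft_force: [0.4, 0.1, 0.7]
grip_width: 0.0189
```

>>> {"fn": "step_arm", "kwargs": {"steps": [0,0,0,0.004,0,0,0,0,0,0,0.004,0,0,0,0.5,0,0,0.004,0,0,0,0.5,0,0,0.004,0,0,0,0.5,0,0,0.004,0,0,0,0.5,0,0,-0.1,0,0,0,0.5,0,0,-0.2,0,0,0,0.5,0,0,-0.3,0,0,0,0.5,0,0,-0.3,0,0,0]}}

```text
time_s: 40.6
position: [0.666, 0.0383, 0.1882]
tool_rot: [[0.129, 0.992, 0.008], [0.992, -0.129, -0.001], [0.0, 0.008, -1.0]]
ft_force: [0.4, -1.1, 0.3]
grip_width: 0.0426
```

```bash
python3 go.py .6136,.357,.18,8; python3 - <<'E'
from h import *
im,d=snap('wrist','w16.png');c=imaging.get_calibration('wrist')
for px in [(318,250)]: print(w('wrist',px,d[px[1],px[0]],c))
E
```

```text
t 40.6 p [0.666  0.0383 0.1882] yawy -7.39 tilt [ 1.0e-04  8.4e-03 -1.0e+00] w 0.0426 q6 [-6.8  0.5] F [ 0.4 -1.1  0.3]
.6136,.357,.18,8 -> [1.031, -0.31, 0.025] [0.011, 0.001, -0.342]
[ 0.65851311 -0.01329727  0.06997892]
```

View pics/w16.png

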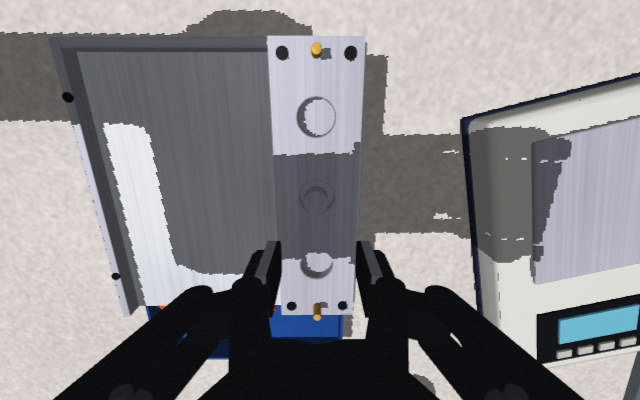

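>>> {"fn": "step_arm", "kwargs": {"steps": [0.6,0.99,-0.31,0.025,0,0,-0.342,0.6,0.99,-0.31,0.025,0,0,-0.342,0.6,0.99,-0.31,0.025,0,0,-0.342,0.6,0.99,-0.31,0.025,0,0,-0.342,0.6,0.99,-0.31,0.025,0,0,-0.342,0.6,0.99,-0.31,0.025,0,0,-0.342,0.6,0.99,-0.31,0.025,0,0,-0.342,0.6,0.99,-0.31,0.025,0,0,-0.342,0.6,0.99,-0.31,0.025,0,0,-0.342]}}

```text
time_s: 41.55
position: [0.6107, 0.3438, 0.1752]
tool_rot: [[-0.138, 0.99, -0.001], [0.99, 0.138, -0.001], [-0.001, -0.001, -1.0]]
ft_force: [-0.5, -0.4, 0.2]
grip_width: 0.051
```

```bash
python3 samp.py; python3 go.py .614,.3575,.1,8
```

```text
346 [324. 175.] [0.6146 0.3573 0.0244] [0.0212 0.0218 0.0047] 0.0245
t 41.6 p [0.611  0.3433 0.1754] yawy 7.9 tilt [-5.e-04 -8.e-04 -1.e+00] w 0.0515 q6 [19.7 11.8] F [-0.1 -0.3 -0. ]
.614,.3575,.1,8 -> [0.046, 0.017, 0.251] [-0.001, 0.001, -0.002]
```

>>> {"fn": "step_arm", "kwargs": {"steps": [0.6,0.046,0.017,0.15,0,0,0,0.6,0.046,0.017,0.3,0,0,0,0.6,0.046,0.017,0.35,0,0,0,0.6,0.046,0.017,0.35,0,0,0,0.6,0.046,0.017,0.35,0,0,0]}}

```text
time_s: 42.1
position: [0.615, 0.3588, 0.0732]
tool_rot: [[-0.138, 0.99, 0.003], [0.99, 0.138, 0.001], [0.001, 0.003, -1.0]]
ft_force: [0.5, -0.8, -0.3]
grip_width: 0.0513
```

```bash
python3 go.py .6141,.3572,.0355,8; python3 samp.py
```

```text
t 42.1 p [0.615  0.3588 0.0732] yawy 7.93 tilt [ 6.0e-04  3.1e-03 -1.0e+00] w 0.0513 q6 [20.8 12.8] F [ 0.5 -0.8 -0.3]
.6141,.3572,.0355,8 -> [-0.005, -0.004, 0.126] [0.004, -0.001, -0.002]
729 [317. 230.] [0.6138 0.3584 0.0245] [0.0214 0.0219 0.0049] 0.0248
```

>>> {"fn": "step_arm", "kwargs": {"steps": [0.6,-0.003,-0.004,0.09,0,0,0,0.6,-0.003,-0.004,0.126,0,0,0,0.6,-0.003,-0.004,0.126,0,0,0,0.6,-0.003,-0.004,0.126,0,0,0]}}

```text
time_s: 42.55
position: [0.6132, 0.3585, 0.0345]
tool_rot: [[-0.139, 0.99, 0.002], [0.99, 0.139, 0.001], [0.0, 0.002, -1.0]]
ft_force: [-0.0, 0.3, 0.8]
grip_width: 0.0509
```

>>> {"fn": "step_arm", "kwargs": {"steps": [0.6,0,0,-0.004,0,0,0,0,0,0,-0.004,0,0,0,0,0,0,-0.004,0,0,0,0,0,0,-0.004,0,0,0,0,0,0,-0.004,0,0,0,0,0,0,-0.004,0,0,0]}}

```text
time_s: 43.15
position: [0.6129, 0.3584, 0.0353]
tool_rot: [[-0.139, 0.99, 0.001], [0.99, 0.139, 0.0], [0.0, 0.001, -1.0]]
ft_force: [-1.1, -0.6, 5.3]
grip_width: 0.019
```

```bash
python3 go.py .6736,.1077,.15,-7.4
```

```text
t 43.15 p [0.6129 0.3584 0.0353] yawy 8.0 tilt [ 3.0e-04  1.2e-03 -1.0e+00] w 0.019 q6 [20.8 12.8] F [-1.1 -0.6  5.3]
.6736,.1077,.15,-7.4 -> [-0.856, 0.085, -0.383] [0.002, -0.001, 0.342]
```

>>> {"fn": "step_arm", "kwargs": {"steps": [0,0,0,-0.06,0,0,0,0,0,0,-0.16,0,0,0,0,0,0,-0.3,0,0,0,0,-0.2,0.02,-0.383,0,0,0.1,0,-0.856,0.085,-0.383,0,0,0.342,0,-0.856,0.085,-0.383,0,0,0.342,0,-0.856,0.085,-0.383,0,0,0.342,0,-0.856,0.085,-0.383,0,0,0.342,0,-0.856,0.085,-0.383,0,0,0.342,0,-0.856,0.085,-0.383,0,0,0.342]}}

```text
time_s: 44.15
position: [0.6739, 0.1056, 0.1489]
tool_rot: [[0.132, 0.991, -0.0], [0.991, -0.132, 0.0], [-0.0, -0.0, -1.0]]
ft_force: [-1.2, 0.5, -0.7]
grip_width: 0.0193
```

>>> {"fn": "step_arm", "kwargs": {"steps": [0,0,0,0.06,0,0,0,0,0,0,0.12,0,0,0,0,0,0,0.12,0,0,0,0,0,0,0.12,0,0,0]}}

```text
time_s: 44.55
position: [0.6733, 0.1091, 0.1135]
tool_rot: [[0.127, 0.992, -0.0], [0.992, -0.127, 0.0], [0.0, -0.0, -1.0]]
ft_force: [0.7, 0.6, 0.3]
grip_width: 0.0189
```

```bash
python3 go.py .6736,.1077,.108,-7.4
```

```text
t 44.55 p [0.6733 0.1091 0.1135] yawy -7.29 tilt [ 2.e-04 -3.e-04 -1.e+00] w 0.0189 q6 [-0.7  6.6] F [0.7 0.6 0.3]
.6736,.1077,.108,-7.4 -> [-0.004, 0.002, 0.018] [-0.0, -0.0, 0.002]
```

>>> {"fn": "step_arm", "kwargs": {"steps": [0,-0.004,0.002,0.02,0,0,0,0,-0.004,0.002,0.03,0,0,0,0,-0.004,0.002,0.04,0,0,0,0,-0.004,0.002,0.05,0,0,0,0,-0.004,0.002,0.06,0,0,0,0,-0.004,0.002,0.063,0,0,0,0,-0.004,0.002,0.063,0,0,0,0,-0.004,0.002,0.063,0,0,0]}}

```text
time_s: 45.35
position: [0.6741, 0.1063, 0.0944]
tool_rot: [[0.129, 0.992, 0.0], [0.992, -0.129, 0.0], [0.0, 0.0, -1.0]]
ft_force: [0.0, 0.3, 0.0]
grip_width: 0.0188
```

>>> {"fn": "step_arm", "kwargs": {"steps": [0,0,0,0.004,0,0,0,0,0,0,0.007,0,0,0,0,0,0,0.007,0,0,0,0.5,0,0,0.007,0,0,0,0.5,0,0,0.007,0,0,0,0.5,0,0,0.007,0,0,0,0.5,0,0,-0.1,0,0,0,0.5,0,0,-0.2,0,0,0,0.5,0,0,-0.35,0,0,0,0.5,-0.3,0,-0.45,0,0,0]}}

```text
time_s: 46.35
position: [0.669, 0.063, 0.2199]
tool_rot: [[0.122, 0.992, 0.008], [0.992, -0.123, 0.001], [0.002, 0.007, -1.0]]
ft_force: [1.5, -0.3, 0.2]
grip_width: 0.0429
```

>>> {"fn": "step_arm", "kwargs": {"steps": [0.5,-0.6,-0.3,-0.2,0,0,0,0.5,-0.6,-0.3,-0.2,0,0,0,0.5,-0.6,-0.3,-0.2,0,0,0,0.5,-0.6,-0.3,-0.2,0,0,0,0.5,-0.6,-0.3,-0.2,0,0,0,0.5,-0.6,-0.3,-0.2,0,0,0,0.5,-0.6,-0.3,-0.2,0,0,0]}}

```text
time_s: 47.05
position: [0.5558, -0.107, 0.2747]
tool_rot: [[0.128, 0.992, -0.0], [0.992, -0.128, 0.001], [0.001, -0.0, -1.0]]
ft_force: [-0.2, -0.5, -0.9]
grip_width: 0.0429
```

```bash
python3 go.py; python3 meas.py | grep -E "orange|ridge|sample"; python3 - <<'E'
from h import *
im,d=imaging.get_image('wrist');cv2.imwrite('pics/w17.png',im);c=imaging.get_calibration('wrist')
K=np.array(c['camera_matrix']);T=np.array(c['world_from_camera'])
u,v=np.meshgrid(np.arange(640),np.arange(400))
P=np.stack([(u-K[0,2])/K[0,0]*d,(v-K[1,2])/K[1,1]*d,d],-1)@T[:3,:3].T+T[:3,3]
for cv in [(.6646,.0388),(.6736,.1077),(.6556,-.0303)]:
    r=np.hypot(P[...,0]-cv[0],P[...,1]-cv[1]); m=(r<.013)&(d>0)&(P[...,2]>.076); print(cv,m.sum(), P[m].mean(0).round(4) if m.sum() else '', np.median(P[m][:,2]) if m.sum() else '')
im,_=imaging.get_image('top')
cv2.imwrite('pics/top17.png',cv2.resize(im[120:290,160:480],None,fx=2.5,fy=2.5,interpolation=cv2.INTER_CUBIC))
E
```

```text
t 47.05 p [ 0.5558 -0.107   0.2747] yawy -7.37 tilt [ 6.e-04 -5.e-04 -1.e+00] w 0.0429 q6 [-22.9 -15.5] F [-0.2 -0.5 -0.9]
orange 11 [359.4 195.5] [ 0.5865 -0.1162  0.0263] zmax 0.028
orange 89 [188.6 216.4] [0.5223 0.3569 0.0301] zmax 0.0332
orange 91 [193.8 236.8] [0.4663 0.3383 0.0309] zmax 0.0332
orange 93 [195.9 258. ] [nan nan nan] zmax 0.0333
ridge ((504.61083984375, -329.91827392578125), (157.15988159179688, 70.8028335571289), 29.807758331298828) 351 0.08033571605768253
(0.6646, 0.0388) 446 [0.6636 0.0378 0.081 ] 0.08109976254967635
(0.6736, 0.1077) 0  
(0.6556, -0.0303) 0
```

View pics/w17.png

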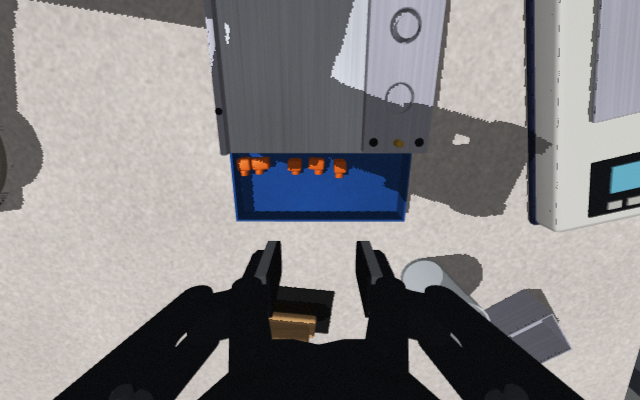

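View pics/top17.png

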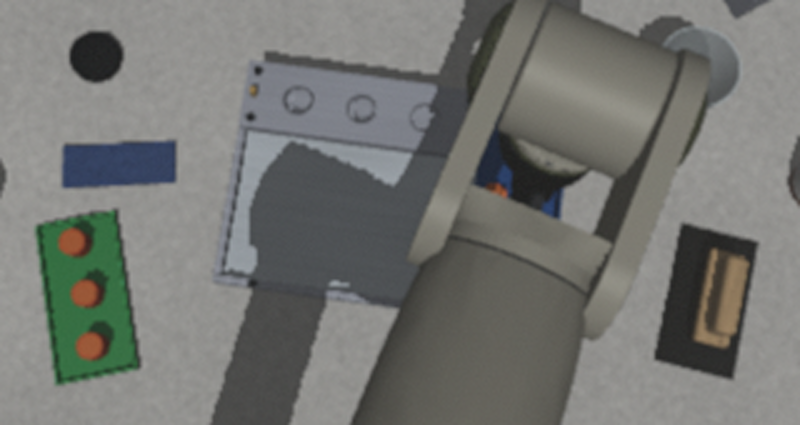

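```bash
python3 - <<'E'
from meas import *
for cv in [(.6646,.0388),(.6736,.1077)]:
    r=np.hypot(P[...,0]-cv[0],P[...,1]-cv[1]); 
    m=(r<.009); print(cv,m.sum(),np.nanmedian(P[m][:,2]).round(4)); m=(r<.015)&(P[...,2]>.0785); print('  high',m.sum(),P[m].mean(0).round(4))
cv2.imwrite('pics/cav.png',cv2.resize(im[140:180,260:350],None,fx=8,fy=8,interpolation=cv2.INTER_CUBIC))
snap('scene','s18.png')
i=cv2.imread('pics/s18.png'); cv2.imwrite('pics/s18z.png',cv2.resize(i[150:290,160:440],None,fx=2.8,fy=2.8,interpolation=cv2.INTER_CUBIC))
E
```

```text
(0.6646, 0.0388) 37 0.0827
  high 51 [0.6654 0.0354 0.0826]
(0.6736, 0.1077) 34 0.0825
  high 49 [0.6756 0.1031 0.0828]
```

View pics/cav.png

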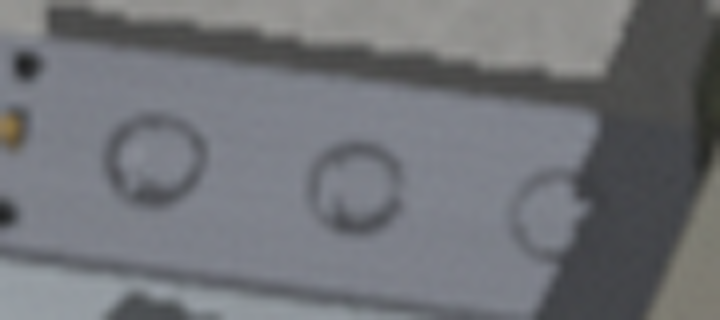

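View pics/s18z.png

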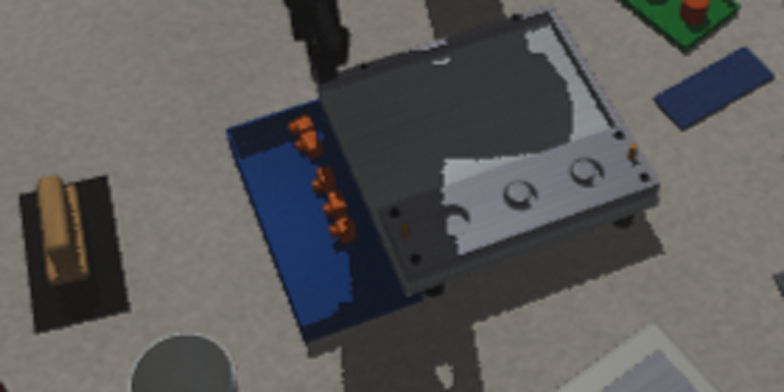

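```bash
python3 -c "
from rig import close_job
print(close_job())"
```

```text
the job is handed in; nothing more can be done
None
```

The job is finished and handed in after about 47 s of robot time; no verdict came back.

- **Mounts:** all three stand upright and released in the green tray. Their tops measured about 33 mm high, against the 31 mm expected.
- **Stubs:** I swept all five into the catch tray with two brush passes, and the station's floor is clear. One stub was knocked aside while I was moving the mounts, but the first pass still caught it. All five last showed close to the plate's edge but inside the tray.
- **Brush:** it stands bristles down on its mat, within about 2 mm of the centre.
- **Samples:** only two were present; they stand in the middle and +y cavities. Their tops measured 82.5–82.7 mm, against 83 mm when seated.

**Disagreements:**
- The wrist camera read heights about 2 mm low and put the samples up to 4 mm from where the top camera had them.
- At the last look, the top camera put both samples about 4–5 mm off their cavity centres. The wrist camera put the middle one within 2 mm and could not see the +y one. The cavity walls allow only 5 mm of play, and the limit is 8 mm.
- I did not measure the bystanders again at the end. The moves kept clear of them, and the later pictures showed no change.

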